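Change the batch of drying packets in the benchtop drying cabinet

ROBOT

A 7-joint arm with a two-finger parallel gripper is mounted at the origin on the work surface; the furniture and walls round the work are solid. World frame = base frame: x ahead of the robot, y to its left, z up, the work surface at z = 0. Lengths are in mm, angles in rad, forces in N, time in s.
With the tool pointing down it reaches from about 425 to 1025 mm from the base axis. Payload 9.4 kg.
Tool frame: the origin (TCP) lies on the mounting face of the last link; the fingertips stand 186 mm ahead of it and the grasp point (between the pads) lies 167 mm ahead of it (bot.hold_point_z is the distance from the TCP to the grasp point, in mm); z points along the fingers, y is the line along which they close (so a half turn about z gives the same grasp; the last joint's range is limited). The gripper opens to 93 mm and grips with 3 to 60 N. Pads are 15 mm wide; open, the fingers measure 128 mm over their backs; the gripper's body (75 mm by 188 mm) begins 65 mm behind the grasp point.
Start: joints at [1.103, 0.599, -0.003, 1.599, 0.002, 0.943, -0.08], TCP at [276.171, -670.339, 404.718] pointing down, gripper open.
Joint ranges: [-2.57, 2.57], [-0.35, 1.97], [-1.29, 1.29], [0.11, 2.56], [-1.05, 4.19], [0.11, 1.86], [-2.63, 2.63]. Speed limits (rad/s): [2.22, 2.22, 3.01, 3.01, 3.14, 3.14, 3.14].

INTERFACE

Orientations are given as a rotation vector (axis times angle).
In Python, from bench import bot, read_camera, camera_info, workorder gives the robot as it stands.
- The arm moves only by the tool jog_arm, never from a script. Its argument "steps" is text: rows parted by semicolons, each of 5 numbers parted by spaces: the finger opening in mm, from 0 to 93, then the shift along the tool's x, y, z in mm, then the turn about the tool's z in rad. A call has 1 to 10 rows; each row is the pose to reach, as a shift and turn from the pose commanded when the call began, along the tool's axes at that moment; what a row does not reach only later rows make up. A row lasts 1/10 s, in which the tool goes at most 50 mm and 8.59 degrees, less where a joint would pass 70% of its speed; a pose out of reach is approached as far as the arm can. A call with a gripper value outside its range is refused whole. The fingers move at their own pace and stop on an object; the grip force is fixed at half the most. Time passes only in rows, so rows that repeat a pose let the fingers close. It gives the time, the measured TCP pose, the force, the opening and the grip force at its end, in the units of the state.
- bot.sense(): the state, without advancing time (a new reading comes with each control period).
- read_camera(name): name is "side" or "top"; returns the picture (420x560x3 uint8, red, green, blue); there is no depth.
- camera_info(name): a dict with "intrinsics" (3x3 intrinsics, pixels), "dist" ([k1, k2, p1, p2, k3] as OpenCV has them; the pictures are not rectified), "cam_to_world" (4x4, takes a point from camera to world coordinates). Camera axes: x right, y down, z forward; pixel columns grow to the right and rows downward; lengths in mm; the calibration is good to about 2 mm. A picture is of the moment at which its call begins. camera_info takes no time and is no camera call.
- workorder.finish_job(): hands the job in; it is judged then, once.
The state is a dict: "clock": time; "q": joint angles; "dq": joint speeds; "joint_efforts": joint torques, N m; "ee_pos": TCP position; "tool_rot": TCP orientation; "contact_force": force on the tool from outside, world axes, zero at the start; "ft_torque": the same for the moment, N m; "opening": finger opening in mm; "gripper_force": force on a finger pad.
Only numpy, scipy, OpenCV 4.12 (cv2) and the standard library are available. Lean on these libraries where they do the work, as an engineer would, in place of code of your own. Each camera call takes 0.05 s, during which the arm holds its last target. There are 200 camera calls.

TASK

Change the batch in the small drying cabinet: throw its lever to the open notch, pull the drawer out to its stop, and lay the dry packet from the drawer flat on the steel plate of the scale to be weighed. Lay every spent drying packet that lies on the table to the right flat on the drawer's floor, side by side in one layer, push the drawer fully home, and last throw the lever into the middle notch, the marked drying position. Leave the other things on the table where they are.

Things in the scene. Friction and masses are not known exactly. Their poses are not given: they have to be found in the camera images.
- dryer: grey benchtop drying cabinet, 330 mm wide (its y), 240 mm deep (its x), top 85 mm over the table, fixed. Origin on the table under the middle of its front face; x points into the cabinet (away from the robot), y to its left, z up. The lever, on a round index plate with three notches, is on the right of the top and points to the front.
- dryer_drawer (a joint): how far the drawer is pulled out, m: 0 fully home, 0.13 at its stop; it slides along the cabinet's -x with about 1.5 N of friction. A cam on the lever's spindle holds it shut unless the lever is in the open notch (within about 0.1 rad); if the lever is thrown while the drawer is not fully home (more than about 3 mm out) the cam jams on the drawer's stud.
- drawer_handle (a point): middle of the drawer's bar handle: a round bar 10 mm thick and 110 mm long lying along the cabinet's y, 35 mm in front of the drawer front, 55 mm over the table, open above and below. The drawer front's top edge is 80 mm over the table.
- drawer_floor (a point): point on the drawer's floor, 22 mm over the table, 50 mm behind the drawer front's inner face, midway between the side walls; moves with the drawer; axes as the cabinet's. The floor runs from 50 mm in front of it to 147 mm behind it and 147 mm to either side (a thin stud stands at its rear right corner); side walls rise 23 mm over the floor. With the drawer at its stop it lies 80 mm in front of the cabinet's face.
- dryer_lever (a joint): lever angle, rad, growing counter-clockwise from above: 0 in the shut notch (swung left), 0.50 in the middle, marked drying notch (a long line and a stud on the top beyond it; lever points straight to the front), 1.00 in the open notch (swung right). Range -0.06 to 1.06. A spring plunger drops between two rollers at each notch, from about 0.08 rad either side; it takes 3 to 7 N at the knob.
- lever_knob (a point): centre of the lever's upright black knob, a cylinder 22 mm in diameter and 36 mm high, 80 mm from the lever's pivot, its centre 127 mm over the table; below it the flat arm lies between 12 and 19 mm over the cabinet's top. Graspable from above across any diameter.
- lever_pivot (a point): point on the lever's upright pivot axis at the height of the knob's centre
- scale: flat white kitchen scale, fixed; 160 mm (its x) by 210 mm (its y); origin on the table under its middle. The steel weighing plate covers y from -100 to 55 mm and x from -75 to 75 mm (its middle is at y = -22 mm), 17 mm over the table; the display and two buttons are at the +y end.
- dry_1_c (a point): white drying-agent packet, a firm pillow 36 mm (its x) by 50 mm (its y) by 9 mm thick, about 20 g; the point is its centre, half-way up (4.5 mm over what it lies on). This is the one dry packet, which starts in the shut drawer.
- spent_1_c (a point): white drying-agent packet, a firm pillow 36 mm (its x) by 50 mm (its y) by 9 mm thick, about 20 g; the point is its centre, half-way up (4.5 mm over what it lies on). A spent one, on the table to the right at the start; may be absent.
- spent_2_c (a point): white drying-agent packet, a firm pillow 36 mm (its x) by 50 mm (its y) by 9 mm thick, about 20 g; the point is its centre, half-way up (4.5 mm over what it lies on). A spent one, on the table to the right at the start; may be absent.
- spent_3_c (a point): white drying-agent packet, a firm pillow 36 mm (its x) by 50 mm (its y) by 9 mm thick, about 20 g; the point is its centre, half-way up (4.5 mm over what it lies on). A spent one, on the table to the right at the start; may be absent.
- spent_4_c (a point): white drying-agent packet, a firm pillow 36 mm (its x) by 50 mm (its y) by 9 mm thick, about 20 g; the point is its centre, half-way up (4.5 mm over what it lies on). A spent one, on the table to the right at the start; may be absent.
- stamp: bystander to be left alone: date stamp, 24x42x64 mm, standing; origin under its middle
- pen: bystander to be left alone: pen, 135 mm long, lying; origin under its middle
- brush: bystander to be left alone: short paste brush, 75 mm long, lying; origin under its middle
- roll: bystander to be left alone: roll of labels lying flat, 80 mm across, 26 mm high; origin under its middle
Mind the look-alikes: they are no part of the job. What is shaped like the part that bears spent_1_c but brown or red is not meant.

How it is judged (in metres and radians):
On the way, in this order (a step that is already met when the one before it is completed fails the run):
1. the lever is in the open notch, the drawer still home (value of joint dryer_lever above 0.93 rad and value of joint dryer_drawer below 0.005 m), for 0.2 s.
2. the drawer is pulled out to its stop (value of joint dryer_drawer above 0.122 m), for 0.2 s.
3. with the drawer out, the dry packet lies on the scale and every spent packet flat on the drawer's floor (x of dry_1_c in the frame of scale between -0.075 and 0.075 m and y of dry_1_c in the frame of scale between -0.1 and 0.055 m and z of dry_1_c in the frame of scale between 0.015 and 0.03 m and (angle between dry_1_c's own z axis and vertical below 0.2 rad or angle between dry_1_c's own z axis and vertical above 2.94 rad) and x of spent_1_c in the frame of drawer_floor between -0.05 and 0.145 m and y of spent_1_c in the frame of drawer_floor between -0.145 and 0.145 m and z of spent_1_c in the frame of drawer_floor between 0 and 0.0095 m and (angle between spent_1_c's own z axis and vertical below 0.2 rad or angle between spent_1_c's own z axis and vertical above 2.94 rad) and x of spent_2_c in the frame of drawer_floor between -0.05 and 0.145 m and y of spent_2_c in the frame of drawer_floor between -0.145 and 0.145 m and z of spent_2_c in the frame of drawer_floor between 0 and 0.0095 m and (angle between spent_2_c's own z axis and vertical below 0.2 rad or angle between spent_2_c's own z axis and vertical above 2.94 rad) and x of spent_3_c in the frame of drawer_floor between -0.05 and 0.145 m and y of spent_3_c in the frame of drawer_floor between -0.145 and 0.145 m and z of spent_3_c in the frame of drawer_floor between 0 and 0.0095 m and (angle between spent_3_c's own z axis and vertical below 0.2 rad or angle between spent_3_c's own z axis and vertical above 2.94 rad) and x of spent_4_c in the frame of drawer_floor between -0.05 and 0.145 m and y of spent_4_c in the frame of drawer_floor between -0.145 and 0.145 m and z of spent_4_c in the frame of drawer_floor between 0 and 0.0095 m and (angle between spent_4_c's own z axis and vertical below 0.2 rad or angle between spent_4_c's own z axis and vertical above 2.94 rad) and value of joint dryer_drawer above 0.1 m), for 0.2 s.
4. the drawer is pushed fully home (value of joint dryer_drawer below 0.005 m), for 0.2 s.
5. the lever is in the middle notch, the drawer home (value of joint dryer_lever between 0.44 and 0.56 rad and value of joint dryer_drawer below 0.005 m), for 0.2 s.
At the end, for the whole second after the job is handed in: Drawer home (within 5 mm), lever in the middle notch (within 0.06 rad of 0.50), every spent packet flat (within 0.2 rad, either face up) in one layer on the drawer's floor, the dry packet flat on the scale's plate with its centre over the plate (all of step 5 and x of dry_1_c in the frame of scale between -0.075 and 0.075 m and y of dry_1_c in the frame of scale between -0.1 and 0.055 m and z of dry_1_c in the frame of scale between 0.015 and 0.03 m and (angle between dry_1_c's own z axis and vertical below 0.2 rad or angle between dry_1_c's own z axis and vertical above 2.94 rad) and x of spent_1_c in the frame of drawer_floor between -0.05 and 0.145 m and y of spent_1_c in the frame of drawer_floor between -0.145 and 0.145 m and z of spent_1_c in the frame of drawer_floor between 0 and 0.0095 m and (angle between spent_1_c's own z axis and vertical below 0.2 rad or angle between spent_1_c's own z axis and vertical above 2.94 rad) and x of spent_2_c in the frame of drawer_floor between -0.05 and 0.145 m and y of spent_2_c in the frame of drawer_floor between -0.145 and 0.145 m and z of spent_2_c in the frame of drawer_floor between 0 and 0.0095 m and (angle between spent_2_c's own z axis and vertical below 0.2 rad or angle between spent_2_c's own z axis and vertical above 2.94 rad) and x of spent_3_c in the frame of drawer_floor between -0.05 and 0.145 m and y of spent_3_c in the frame of drawer_floor between -0.145 and 0.145 m and z of spent_3_c in the frame of drawer_floor between 0 and 0.0095 m and (angle between spent_3_c's own z axis and vertical below 0.2 rad or angle between spent_3_c's own z axis and vertical above 2.94 rad) and x of spent_4_c in the frame of drawer_floor between -0.05 and 0.145 m and y of spent_4_c in the frame of drawer_floor between -0.145 and 0.145 m and z of spent_4_c in the frame of drawer_floor between 0 and 0.0095 m and (angle between spent_4_c's own z axis and vertical below 0.2 rad or angle between spent_4_c's own z axis and vertical above 2.94 rad)); the robot touches nothing.
It fails at once if a bystander (stamp, pen, brush, label roll) is shifted by more than 4 cm (distance of any of stamp, pen, brush, roll from where it was at the start of the episode above 0.04 m).
It fails at once if the stamp is knocked over (angle between stamp's own z axis and vertical above 0.7 rad).
Of spent_1, spent_2, spent_3, spent_4 only 2 to 4 are there at a start; the rules pass over those that are not, and their reading is None.
At some moment in a run one of spent_1, spent_2, spent_3, spent_4 may be knocked a few centimetres aside while the robot is not near it.
Once in a run the grip may slacken for a moment while it holds something.
It also fails if it takes over 210 s, if anything falls off the work surface, if the arm or the gripper's body presses on something with over 40 N, if the wrist force passes 120 N, or if a joint passes its speed limit or range.

## Working session

There is one attempt and no reset: what is moved stays moved. The work goes in short steps, Python scripts to look and compute and a tool call to move; the robot and the scene stay as the last step left them, time stands still between calls to the robot, and variables do not carry over. Pictures are saved under pics/ and viewed, at most 14 in all, crops included, and the job is handed in when it is done.

Besides the shell and the picture viewer there is one more tool, called after "Call:" by a JSON object that holds its "name" and its "arguments". jog_arm: Moves the arm, as the interface text tells. Its arguments: {"type":"object","properties":{"steps":{"type":"string"}},"required":["steps"]}

```bash
ls; mkdir -p pics; cat > h.py <<'E'
import numpy as np, cv2
from bench import bot, read_camera, camera_info, workorder
from scipy.spatial.transform import Rotation as R
def snap(n,f):
    im=read_camera(n); cv2.imwrite('pics/'+f,cv2.cvtColor(im,cv2.COLOR_RGB2BGR)); return im
def p2w(n,uv,z):
    c=camera_info(n);K=np.array(c['intrinsics'],float);T=np.array(c['cam_to_world'])
    u=cv2.undistortPoints(np.array(uv,float).reshape(-1,1,2),K,np.array(c['dist'],float)).reshape(-1,2)
    d=np.c_[u,np.ones(len(u))]@T[:3,:3].T; o=T[:3,3]
    return o+d*((z-o[2])/d[:,2])[:,None]
def w2p(n,P):
    c=camera_info(n);K=np.array(c['intrinsics'],float);T=np.linalg.inv(np.array(c['cam_to_world']))
    return cv2.projectPoints(np.array(P,float).reshape(-1,3),cv2.Rodrigues(T[:3,:3])[0],T[:3,3],K,np.array(c['dist'],float))[0].reshape(-1,2)
E
python3 - <<'E'
from h import *
np.set_printoptions(precision=3,suppress=True)
for n in('top','side'):
    snap(n,n+'0.png');c=camera_info(n);print(n,np.array(c['cam_to_world']),np.array(c['intrinsics']),c['dist'])
print(bot.sense(), bot.hold_point_z)
E
```

```text
pics
top [[  -0.      -0.997    0.078  434.921]
 [  -1.       0.001    0.003  -66.439]
 [  -0.003   -0.078   -0.997 1358.673]
 [   0.       0.       0.       1.   ]] [[404.807   0.    276.477]
 [  0.    404.807 207.142]
 [  0.      0.      1.   ]] [0.027 0.    0.    0.    0.   ]
side [[    0.938    -0.14      0.318    62.645]
 [   -0.347    -0.407     0.845 -1389.036]
 [    0.011    -0.902    -0.431   781.851]
 [    0.        0.        0.        1.   ]] [[515.782   0.    275.112]
 [  0.    515.782 207.821]
 [  0.      0.      1.   ]] [-0.065  0.     0.     0.     0.   ]
{'clock': 0.1, 'q': array([ 1.103,  0.6  , -0.003,  1.6  ,  0.002,  0.943, -0.08 ]), 'dq': array([ 0.002, -0.001, -0.001, -0.003, -0.001,  0.002,  0.002]), 'joint_efforts': array([  0.006, -76.656,   1.503, -25.294,  -0.052,   0.014,   0.   ]), 'ee_pos': array([ 276.075, -670.187,  403.939]), 'tool_rot': array([-3.081, -0.61 ,  0.001]), 'contact_force': array([-0.524, -0.846,  0.399]), 'ft_torque': array([ 0.022, -0.02 ,  0.034]), 'gripper_force': 0.0, 'opening': 93.20084907918522} 167.3
```

View pics/top0.png

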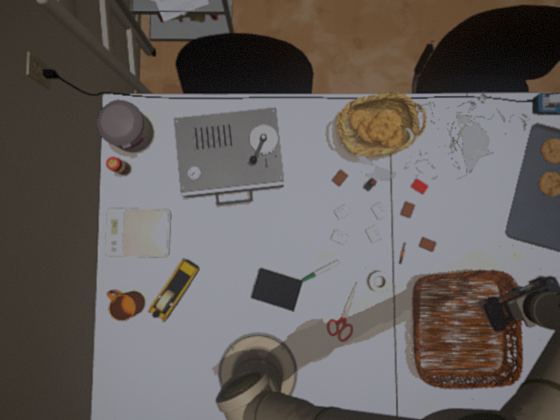

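View pics/side0.png

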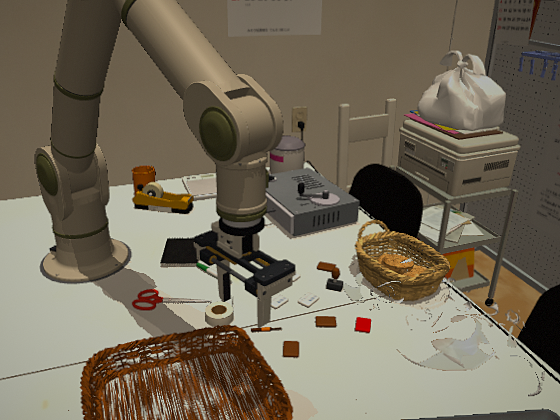

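The top view shows four white packets at about (342,212), (378,211), (340,237) and (374,233). The brown and red look-alikes are at (340,178), (408,210), (428,244) and (419,186). The cabinet is at (230,150) with its lever knob near (253,160), and the scale is at (139,232). I'll confirm in an enlarged crop.

```bash
python3 - <<'E'
from h import *
im=cv2.imread('pics/top0.png')
a=cv2.resize(im[100:210,170:290],None,fx=4,fy=4,interpolation=cv2.INTER_CUBIC)
b=cv2.resize(im[165:255,320:445],None,fx=3.2,fy=3.2,interpolation=cv2.INTER_CUBIC)
o=np.zeros((600,800,3),np.uint8)
o[:440,:480]=a[:440,:480]; 
cv2.imwrite('pics/cropA.png',a)
b=cv2.resize(im[165:255,320:445],None,fx=6,fy=6,interpolation=cv2.INTER_CUBIC);cv2.imwrite('pics/cropB.png',b)
g=im.min(axis=2);m=np.zeros_like(g);m[195:250,325:392]=1
for t in(150,165,180,195):
  print(t,np.percentile(g[195:250,325:392],[5,25,50,75,95]))
  n,l,s,c=cv2.connectedComponentsWithStats(((g>t)*m).astype(np.uint8))
  for i in range(1,n):
    if 20<s[i,4]<900: print(s[i],c[i])
E
```

```text
150 [136. 146. 147. 148. 149.]
165 [136. 146. 147. 148. 149.]
180 [136. 146. 147. 148. 149.]
195 [136. 146. 147. 148. 149.]
```

View pics/cropA.png

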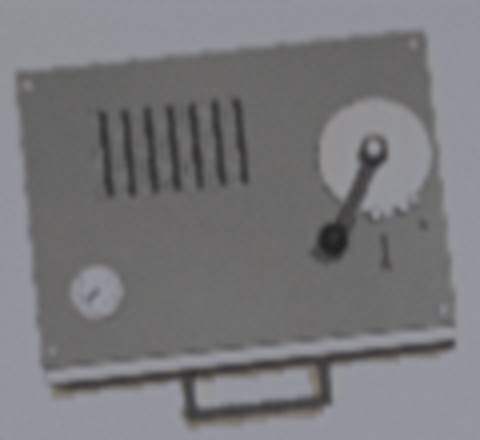

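View pics/cropB.png

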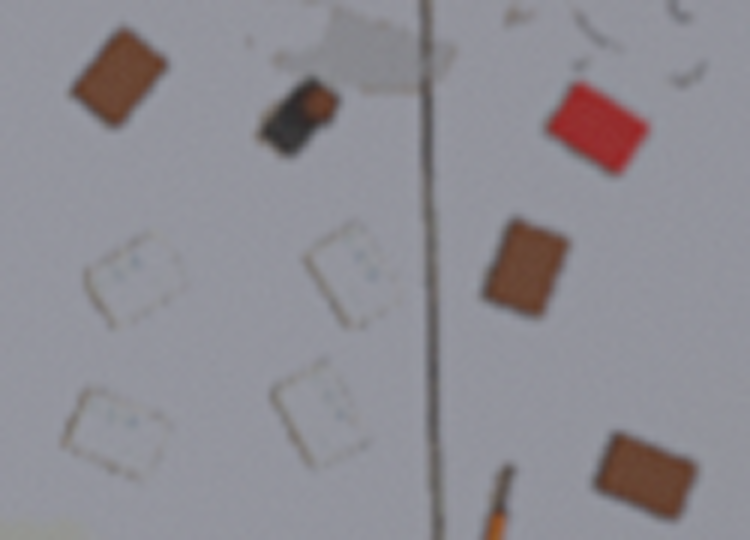

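The crop confirms four white packets, which are the only white ones; the brown and red look-alikes and the stamp at (373,184) stay put. The lever is in the shut notch, swung left. Now I'll turn these pixels into world positions.

```bash
cat > loc.py <<'E'
from h import *
np.set_printoptions(precision=1,suppress=True)
B=lambda p,f=6,o=(320,165):(np.array(p,float)+.5)/f-.5+np.array(o)
packs={'A':[(86,270),(150,232),(187,282),(112,326)],'B':[(307,258),(357,222),(400,292),(350,328)],
'C':[(92,388),(172,425),(140,480),(65,445)],'D':[(272,395),(327,358),(370,435),(313,470)]}
if __name__=='__main__':
  for k,v in packs.items():
    w=p2w('top',B(v),5)[:,:2]; r=cv2.minAreaRect(w.astype(np.float32))
    e=[w[1]-w[0],w[2]-w[1]]; e.sort(key=np.linalg.norm)
    l=e[1]; print(k,w.mean(0),[np.linalg.norm(x) for x in e],'long ang',np.degrees(np.arctan2(l[1],l[0])))
  A=lambda p:B(p,4,(170,100))
  w=p2w('top',A([(17,73),(422,32),(455,330),(45,368)]),85)[:,:2];print('top corners',w,[np.linalg.norm(w[i]-w[i-1]) for i in range(4)])
  print('ang', [np.degrees(np.arctan2(*(w[i]-w[j])[::-1])) for i,j in((0,1),(3,2),(0,3),(1,2))])
  print('front strip bottom', p2w('top',A([(455,345),(55,388)]),80)[:,:2])
  print('knob',p2w('top',A([(333,238)]),145),'pivot',p2w('top',A([(373,147)]),112))
  print('handle',p2w('top',A([(190,414),(328,400)]),60))
  print('line',p2w('top',A([(385,250)]),85))
  w=p2w('top',[(107,208),(170,209),(170,257),(107,257)],15);print('scale',w)
E
python3 loc.py
```

```text
A [ 528.8 -281.5] [np.float64(34.54350031812816), np.float64(41.77021746412656)] long ang -59.392470562211436
B [ 530.1 -403.7] [np.float64(34.64191646722559), np.float64(45.44305507524267)] long ang -149.52021835165561
C [ 441.4 -271.2] [np.float64(35.41248367112728), np.float64(48.629892572080195)] long ang -114.95177992423486
D [ 452.5 -383.9] [np.float64(37.061773735935276), np.float64(48.42008040542017)] long ang -151.78787511809423
top corners [[822.1 265.8]
 [855.7 -58.6]
 [614.5 -84.7]
 [584.4 239.6]] [np.float64(239.15768352828826), np.float64(326.1771055450786), np.float64(242.58621785557997), np.float64(325.6677910601575)]
ang [np.float64(95.91169139923714), np.float64(95.30793848121019), np.float64(6.309563124112397), np.float64(6.1793736971455395)]
front strip bottom [[603.2 -84.8]
 [569.  232.6]]
knob [[676.5   8.6 145. ]] pivot [[755.1 -20.4 112. ]]
handle [[550.1 128.4  60. ]
 [561.3  17.4  60. ]]
line [[678.7 -29.1  85. ]]
scale [[538.  499.7  15. ]
 [534.5 291.4  15. ]
 [376.  288.1  15. ]
 [376.6 494.2  15. ]]
```

```bash
cat >> h.py <<'E'
def yaw():
    M=R.from_rotvec(bot.sense()['tool_rot']).as_matrix();return np.degrees(np.arctan2(M[1,0],M[0,0])),M
def plan(*wps,start=None):
    """waypoints (x,y,tip_z,yaw_deg); prints each as a shift from the one before, in its tool frame"""
    s=bot.sense();p=s['ee_pos'].copy();y=yaw()[0]
    if start: p=np.array([start[0],start[1],start[2]+186]);y=start[3]
    for w in wps:
        d=np.array([w[0],w[1],w[2]+186.])-p;t=np.radians(y);
        dy=(w[3]-y+180)%360-180
        print('%.1f %.1f %.1f %.3f  (dist %.0f)'%(d[0]*np.cos(t)+d[1]*np.sin(t), d[0]*np.sin(t)-d[1]*np.cos(t),-d[2],-np.radians(dy),np.linalg.norm(d)))
        p=p+d;y=w[3]
E
python3 - <<'E'
from h import *
print(yaw()[0]); plan((679,9.5,218,-22.7),(679,9.5,165,-22.7))
E
```

```text
22.387616569615776
631.4 -475.0 -0.1 0.787  (dist 790)
0.0 -0.0 53.0 -0.000  (dist 53)
```

Call:
{"name": "jog_arm", "arguments": {"steps": "93 316 -237 0 0.39;93 316 -237 0 0.39;93 316 -237 0 0.39;93 316 -237 0 0.39;93 316 -237 0 0.39;93 316 -237 0 0.39;93 316 -237 0 0.39;93 316 -237 0 0.39;93 316 -237 0 0.39;93 316 -237 0 0.39"}}

```text
clock: 1.1
ee_pos: [478.7, -329.7, 404.5]
tool_rot: [-3.141, -0.006, 0.001]
contact_force: [-1.1, -1.0, 0.5]
opening: 92.9
gripper_force: 0.0
```

```bash
python3 - <<'E'
from h import *
s=bot.sense();print(s['ee_pos'],yaw()[0],s['q'],s['clock']); plan((679,9.5,218,-22.7),(679,9.5,165,-22.7))
E
```

```text
[ 478.70850097 -329.68764145  404.52844926] 0.2162523497044302 [ 0.4422044   0.42755494  0.08879569  1.93975928 -0.05243451  0.77696921
 -1.00655487] 1.1
201.6 -338.4 0.5 0.400  (dist 394)
0.0 -0.0 53.0 -0.000  (dist 53)
```

Call:
{"name": "jog_arm", "arguments": {"steps": "93 201.6 -338.4 0 0.40;93 201.6 -338.4 0 0.40;93 201.6 -338.4 0 0.40;93 201.6 -338.4 0 0.40;93 201.6 -338.4 0 0.40;93 201.6 -338.4 0 0.40;93 201.6 -338.4 0 0.40;93 201.6 -338.4 0 0.40;93 201.6 -338.4 0 0.40;93 201.6 -338.4 0 0.40"}}

```text
clock: 2.1
ee_pos: [679.6, 7.0, 404.0]
tool_rot: [3.078, -0.623, -0.001]
contact_force: [-0.0, -1.1, -0.1]
opening: 92.8
gripper_force: 0.0
```

Call:
{"name": "jog_arm", "arguments": {"steps": "93 0 0 45 0;93 0 0 45 0;93 0 0 45 0"}}

```text
clock: 2.4
ee_pos: [678.9, 5.4, 359.7]
tool_rot: [3.077, -0.627, -0.003]
contact_force: [-0.2, 0.5, 0.2]
opening: 92.9
gripper_force: 0.0
```

```bash
python3 - <<'E'
from h import *
s=bot.sense();print(s['ee_pos'],yaw()[0],s['q'],s['clock'])
im=cv2.cvtColor(snap('side','side1.png'),cv2.COLOR_RGB2BGR)
t=cv2.cvtColor(snap('top','top1.png'),cv2.COLOR_RGB2BGR)
a=cv2.resize(im[130:340,150:420],(800,600),interpolation=cv2.INTER_CUBIC)
cv2.imwrite('pics/s1c.png',a)
E
```

```text
[678.91620397   5.39921582 359.68480413] -23.04157400666311 [-0.2038154   0.59550041  0.17545381  1.76024525 -0.13571481  0.79994908
 -1.93595625] 2.4
```

View pics/s1c.png

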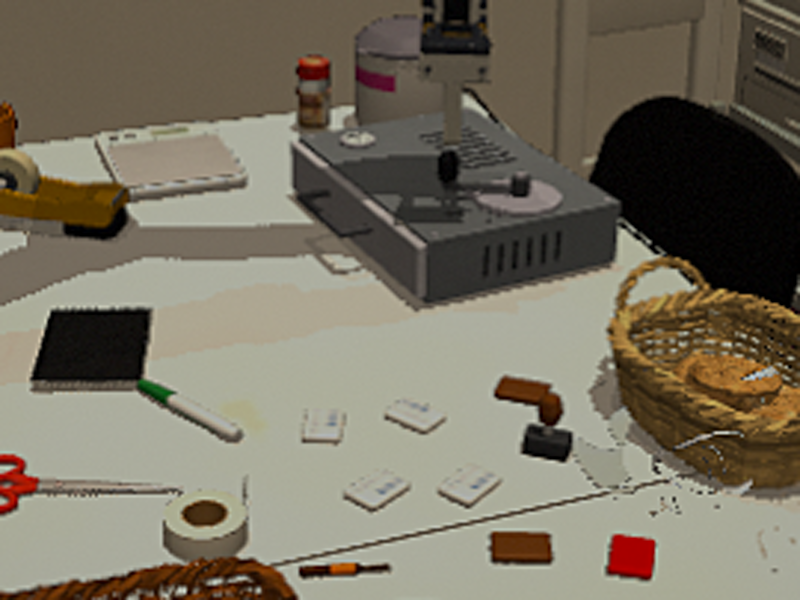

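The side view shows the lever knob at crop (449,166) with the fingers just above it. The four packets are at crop (323,425), (414,414), (377,488) and (469,484). I'll cross-check both against the top view.

```bash
python3 - <<'E'
from h import *
np.set_printoptions(precision=1,suppress=True)
S=lambda p:np.c_[(np.array(p)[:,0]+.5)/(800/270)-.5+150,(np.array(p)[:,1]+.5)/(600/210)-.5+130]
print(p2w('side',S([(449,166)]),127),p2w('side',S([(521,176)]),110))
print(p2w('side',S([(414,413),(469,483),(323,424),(377,487)]),7))
plan((679,9.5,111,-22.7))
E
```

```text
[[677.2   8.9 127. ]] [[757.   -6.8 110. ]]
[[ 524.3 -279.5    7. ]
 [ 526.6 -401.9    7. ]
 [ 438.5 -269.7    7. ]
 [ 449.7 -381.2    7. ]]
-1.9 -2.8 64.3 -0.005  (dist 64)
```

Call:
{"name": "jog_arm", "arguments": {"steps": "93 0 0 20 0;93 0 0 40 0;93 0 0 55 0;93 0 0 62 0;93 0 0 62 0;93 0 0 62 0;93 0 0 62 0"}}

```text
clock: 3.2
ee_pos: [679.7, 7.7, 298.6]
tool_rot: [-3.079, 0.623, -0.002]
contact_force: [0.3, -0.1, 0.1]
opening: 92.8
gripper_force: 0.0
```

```bash
python3 - <<'E'
from h import *
s=bot.sense();print(s['ee_pos'],yaw()[0]); 
pv=np.array([755.5,-19]);c=[]
for a in range(0,108,10):
    b=np.radians(157.3)+a/100; c.append((*(pv+80*np.array([np.cos(b),np.sin(b)])),111,np.degrees(b)-180))
print(c[0],c[-1])
# rows all relative to the start frame
y=np.radians(c[0][3])
for k in c[1:]+[c[-1]]:
    d=np.array(k[:2])-np.array(c[0][:2]); print('0 %.1f %.1f 0 %.2f;'%(d@[np.cos(y),np.sin(y)],d@[np.sin(y),-np.cos(y)],-np.radians(k[3]-c[0][3])),end='')
E
```

```text
[679.69690772   7.66094968 298.64900605] -22.87492638885164
(np.float64(681.6969528435003), np.float64(11.872483385945483), 111, np.float64(-22.69999999999999)) (np.float64(689.6457444430112), np.float64(-64.42264881130126), 111, np.float64(34.595779513082334))
0 0.4 8.0 0 -0.10;0 1.6 15.9 0 -0.20;0 3.6 23.6 0 -0.30;0 6.3 31.2 0 -0.40;0 9.8 38.4 0 -0.50;0 14.0 45.2 0 -0.60;0 18.8 51.5 0 -0.70;0 24.3 57.4 0 -0.80;0 30.3 62.7 0 -0.90;0 36.8 67.3 0 -1.00;0 36.8 67.3 0 -1.00;
```

Call:
{"name": "jog_arm", "arguments": {"steps": "10 0 0 0 0;10 0 0 0 0;10 0 0 0 0;10 0 0 0 0;10 0 0 0 0;10 0 0 0 0;10 0 0 0 0;10 0 0 0 0"}}

```text
clock: 4.0
ee_pos: [679.4, 7.7, 297.6]
tool_rot: [3.079, -0.623, -0.0]
contact_force: [0.3, -0.7, -0.1]
opening: 33.5
gripper_force: 0.0
```

Call:
{"name": "jog_arm", "arguments": {"steps": "10 0.4 8 0 -0.1;10 1.6 15.9 0 -0.2;10 3.6 23.6 0 -0.3;10 6.3 31.2 0 -0.4;10 9.8 38.4 0 -0.5;10 14 45.2 0 -0.6;10 18.8 51.5 0 -0.7;10 24.3 57.4 0 -0.8;10 30.3 62.7 0 -0.9;10 36.8 67.3 0 -1.0"}}

```text
clock: 5.0
ee_pos: [688.0, -66.8, 297.5]
tool_rot: [-2.996, -0.938, -0.004]
contact_force: [3.0, 9.0, -5.9]
opening: 21.0
gripper_force: 30.0
```

Call:
{"name": "jog_arm", "arguments": {"steps": "10 0 0 0 0;10 0 0 0 0;10 0 0 0 0"}}

```text
clock: 5.3
ee_pos: [687.8, -66.6, 297.6]
tool_rot: [-2.998, -0.931, -0.003]
contact_force: [2.0, 6.2, -2.8]
opening: 21.2
gripper_force: 30.0
```

Call:
{"name": "jog_arm", "arguments": {"steps": "10 0 2 0 -0.03;10 0 3 0 -0.04;10 0 3 0 -0.04;10 0 3 0 -0.04"}}

```text
clock: 5.7
ee_pos: [689.6, -69.2, 297.6]
tool_rot: [-2.979, -0.991, -0.004]
contact_force: [4.2, 6.0, -3.9]
opening: 21.3
gripper_force: 30.0
```

Call:
{"name": "jog_arm", "arguments": {"steps": "93 0 0 0 0;93 0 0 0 0;93 0 0 0 0;93 0 0 0 0;93 0 0 0 0;93 0 0 0 0;93 0 0 -30 0;93 0 0 -60 0;93 0 0 -90 0;93 0 0 -90 0"}}

```text
clock: 6.7
ee_pos: [689.8, -71.1, 392.2]
tool_rot: [2.98, 0.988, 0.01]
contact_force: [0.5, -0.6, 0.0]
opening: 92.1
gripper_force: 0.0
```

```bash
python3 - <<'E'
from h import *
s=bot.sense();print(s['ee_pos'],yaw()[0],s['q'],s['clock'])
im=cv2.cvtColor(snap('side','side2.png'),cv2.COLOR_RGB2BGR)
t=cv2.cvtColor(snap('top','top2.png'),cv2.COLOR_RGB2BGR)
a=cv2.resize(im[140:250,230:380],None,fx=4,fy=4,interpolation=cv2.INTER_CUBIC)
cv2.imwrite('pics/s2c.png',a)
E
```

```text
[689.76629227 -71.1249878  392.19591861] 36.695342229041906 [ 0.12766851  0.57632152 -0.1679814   1.68465529  0.11864919  0.8837321
 -1.01877147] 6.7
```

View pics/s2c.png

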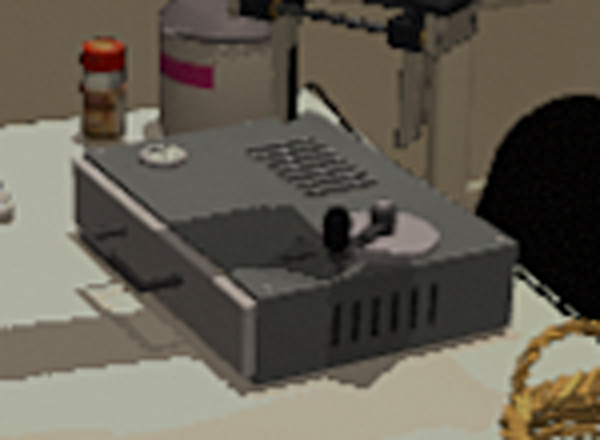

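The side crop shows the lever swung right, with the knob at crop (337,227), and the drawer still home. Next I'll compute the lever angle and find the bar handle's x from an intensity profile.

```bash
python3 - <<'E'
from h import *
np.set_printoptions(precision=1,suppress=True)
k=p2w('side',[(314.3,196.8)],127)[0];pv=np.array([755.5,-19]);print(k,np.degrees(np.arctan2(*(k[:2]-pv)[::-1]))%360,'open=214.6')
im=cv2.imread('pics/top0.png').astype(np.float32).mean(2)
f=np.array([599.5,77.5]);a=np.radians(5.9);X=np.array([np.cos(a),np.sin(a)]);Y=np.array([-X[1],X[0]])
for z in(60,80):
  print('z',z)
  for s in range(-70,10,3):
    P=[np.r_[f+X*s+Y*y,z] for y in np.linspace(-35,35,15)]
    uv=w2p('top',P).astype(np.float32)
    print(s,'%.0f'%cv2.remap(im,uv[:,0],uv[:,1],cv2.INTER_LINEAR).mean(),end='; ')
E
```

```text
[688.1 -69.3 127. ] 216.73813658921276 open=214.6
z 60
-70 151; -67 151; -64 151; -61 151; -58 146; -55 132; -52 111; -49 87; -46 71; -43 78; -40 111; -37 140; -34 151; -31 151; -28 151; -25 151; -22 149; -19 138; -16 113; -13 80; -10 69; -7 99; -4 136; -1 150; 2 143; 5 121; 8 108; z 80
-70 151; -67 151; -64 151; -61 149; -58 138; -55 119; -52 95; -49 74; -46 74; -43 100; -40 134; -37 149; -34 151; -31 151; -28 151; -25 150; -22 141; -19 117; -16 85; -13 68; -10 95; -7 133; -4 149; -1 144; 2 122; 5 108; 8 108;
```

```bash
python3 - <<'E'
from h import *
plan((550.5,107,190,95.9),(550.5,107,38,95.9))
E
```

```text
-4.4 -225.4 12.2 -1.033  (dist 226)
0.0 0.0 152.0 -0.000  (dist 152)
```

Call:
{"name": "jog_arm", "arguments": {"steps": "26 -4.4 -225.4 12 -1.033;26 -4.4 -225.4 12 -1.033;26 -4.4 -225.4 12 -1.033;26 -4.4 -225.4 12 -1.033;26 -4.4 -225.4 12 -1.033;26 -4.4 -225.4 12 -1.033;26 -4.4 -225.4 12 -1.033;26 -4.4 -225.4 12 -1.033;26 -4.4 -225.4 12 -1.033;26 -4.4 -225.4 12 -1.033"}}

```text
clock: 7.8
ee_pos: [550.5, 106.7, 375.2]
tool_rot: [-2.108, -2.329, 0.001]
contact_force: [0.5, 0.2, -1.8]
opening: 26.4
gripper_force: 0.0
```

```bash
python3 - <<'E'
from h import *
s=bot.sense();print(s['ee_pos'],yaw()[0],s['q'],s['opening'])
plan((550.5,107,38,95.9))
E
```

```text
[550.53934948 106.72279506 375.15883828] 95.70572367686954 [ 0.04079521  0.47650199 -0.46920658  1.98781887  0.30969581  0.7474971
 -0.51358864] 26.366326178001124
0.3 -0.0 151.2 -0.003  (dist 151)
```

Call:
{"name": "jog_arm", "arguments": {"steps": "26 0 0 40 0;26 0 0 80 0;26 0 0 95 0;26 0 0 108 0;26 0 0 120 0;26 0 0 132 0;26 0 0 142 0;26 0 0 150 0;26 0 0 150 0"}}

```text
clock: 8.7
ee_pos: [550.4, 107.0, 224.9]
tool_rot: [-2.104, -2.333, 0.001]
contact_force: [-1.5, -1.3, 0.1]
opening: 26.0
gripper_force: 0.0
```

Call:
{"name": "jog_arm", "arguments": {"steps": "0 0 0 0 0;0 0 0 0 0;0 0 0 0 0;0 0 0 0 0;0 0 0 0 0"}}

```text
clock: 9.2
ee_pos: [550.1, 107.0, 226.1]
tool_rot: [-2.104, -2.333, 0.001]
contact_force: [-4.4, 0.8, 6.8]
opening: 8.9
gripper_force: 30.0
```

Gripped the bar (opening 8.9 mm). Pulling.

Call:
{"name": "jog_arm", "arguments": {"steps": "0 0 -10 0 0;0 0 -24 0 0;0 0 -38 0 0;0 0 -52 0 0;0 0 -66 0 0;0 0 -80 0 0;0 0 -94 0 0;0 0 -108 0 0;0 0 -120 0 0;0 0 -128 0 0"}}

```text
clock: 10.2
ee_pos: [422.5, 93.3, 226.0]
tool_rot: [2.104, 2.332, -0.001]
contact_force: [1.6, -4.7, 4.7]
opening: 8.7
gripper_force: 30.0
```

Call:
{"name": "jog_arm", "arguments": {"steps": "0 0 -2 0 0;0 0 -3 0 0;0 0 -4 0 0;0 0 -4 0 0"}}

```text
clock: 10.6
ee_pos: [420.2, 93.0, 226.0]
tool_rot: [2.104, 2.33, 0.002]
contact_force: [4.6, -6.0, 5.1]
opening: 8.8
gripper_force: 30.0
```

Call:
{"name": "jog_arm", "arguments": {"steps": "26 0 0 0 0;26 0 0 0 0;26 0 0 0 0;26 0 0 0 0;26 0 0 -40 0;26 0 0 -80 0;26 0 0 -120 0;26 0 0 -160 0;26 0 0 -180 0"}}

```text
clock: 11.5
ee_pos: [419.1, 93.6, 408.5]
tool_rot: [2.103, 2.332, 0.004]
contact_force: [0.7, -0.8, -0.4]
opening: 26.1
gripper_force: 0.0
```

Call:
{"name": "jog_arm", "arguments": {"steps": "60 250 0 0 0;60 250 0 0 0;60 250 0 0 0;60 250 0 0 0;60 250 0 0 0;60 250 0 0 0;60 250 0 0 0"}}

```text
clock: 12.2
ee_pos: [392.7, 343.1, 405.2]
tool_rot: [-2.1, -2.336, 0.002]
contact_force: [0.2, -0.3, -0.5]
opening: 60.0
gripper_force: 0.0
```

```bash
python3 - <<'E'
from h import *
s=bot.sense();print(s['ee_pos'],yaw()[0],s['q'],s['clock'])
im=cv2.cvtColor(snap('side','side3.png'),cv2.COLOR_RGB2BGR)
t=cv2.cvtColor(snap('top','top3.png'),cv2.COLOR_RGB2BGR)
c=lambda i,f:cv2.convertScaleAbs(cv2.resize(i,f,interpolation=cv2.INTER_CUBIC),alpha=1.5)
a=np.zeros((600,800,3),np.uint8)
a[:,:400]=c(t[140:260,170:250],(400,600)) # 5x
a[:300,400:]=c(im[190:265,200:300],(400,300)) #4x
a[300:,400:]=c(t[190:250,320:400],(400,300)) #5x
cv2.imwrite('pics/c3.png',a)
E
```

```text
[392.67358914 343.06365336 405.19106023] 96.08390225524083 [-0.40200465  0.40684024 -0.57339887  2.03613406  0.30821892  0.78334156
 -1.05321696] 12.2
```

View pics/c3.png

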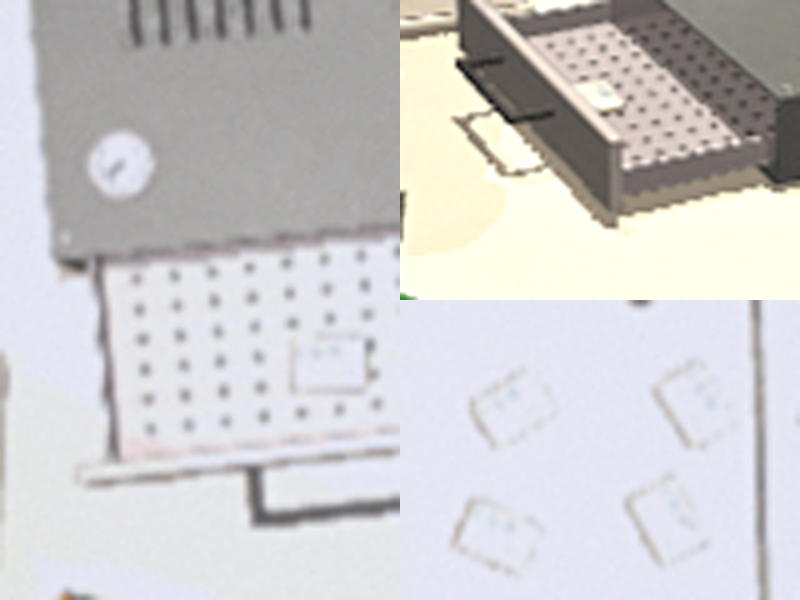

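The drawer is out. The dry packet lies in it with its centre at crop (330,364), long side nearly left-right. The spent packets have not moved.

```bash
python3 - <<'E'
from h import *
np.set_printoptions(precision=1,suppress=True)
q=(np.array([(292,340),(365,335),(368,388),(292,391)])+.5)/5-.5+[170,140]
w=p2w('top',q,29)[:,:2];print(w,w.mean(0),[np.linalg.norm(w[i]-w[i-1]) for i in range(4)])
e=w[0]-w[1]+w[3]-w[2];print('long',np.degrees(np.arctan2(e[1],e[0])))
s=(np.array([(599,96)])+.5)/4-.5+[200,190];print('side',p2w('side',s,29))
f=np.array([599.5,77.5]);a=np.radians(5.9);X=np.array([np.cos(a),np.sin(a)]);Y=np.array([-X[1],X[0]])
fl=f-80*X;print('floor pt',fl,'packet in floor frame',(w.mean(0)-fl)@X,(w.mean(0)-fl)@Y)
c=w.mean(0)
# side walls/scale target
plan((c[0],c[1],150,92),(c[0],c[1],24,92))
E
```

```text
[[538.   97.1]
 [541.3  49. ]
 [506.3  46.8]
 [504.3  96.8]] [522.5  72.4] [np.float64(33.638116376137305), np.float64(48.179779176492794), np.float64(35.03974782261698), np.float64(49.99100551413496)]
long 93.04358105579487
side [[836.5 -34.3  29. ]]
floor pt [519.9  69.3] packet in floor frame 2.8525148793257142 2.8548908029087356
-280.3 100.8 69.3 0.068  (dist 306)
0.0 0.0 126.0 -0.000  (dist 126)
```

Call:
{"name": "jog_arm", "arguments": {"steps": "60 -280 101 69 0.055;60 -280 101 69 0.055;60 -280 101 69 0.055;60 -280 101 69 0.055;60 -280 101 69 0.055;60 -280 101 69 0.055;60 -280 101 69 0.055;60 -280 101 69 0.055;60 -280 101 69 0.055"}}

```text
clock: 13.2
ee_pos: [522.2, 74.0, 337.0]
tool_rot: [-2.168, -2.273, -0.0]
contact_force: [-0.2, -0.1, 0.8]
opening: 60.2
gripper_force: 0.0
```

```bash
python3 - <<'E'
from h import *
print(bot.sense()['ee_pos'],yaw()[0],p2w('side',(np.array([(199,93)])+.5)/4-.5+[200,190],31))
plan((522,72.4,24,93))
E
```

```text
[522.2412613   73.98979156 337.02694163] 92.7147931052501 [[522.64773784  75.41789142  31.        ]]
-1.6 -0.3 127.0 -0.005  (dist 127)
```

Call:
{"name": "jog_arm", "arguments": {"steps": "60 0 0 40 0;60 0 0 80 0;60 0 0 100 0;60 0 0 115 0;60 0 0 122 0;60 0 0 126.5 0;60 0 0 126.5 0;60 0 0 126.5 0"}}

```text
clock: 14.0
ee_pos: [522.9, 74.3, 211.0]
tool_rot: [2.167, 2.274, 0.001]
contact_force: [0.1, -0.3, -0.2]
opening: 60.2
gripper_force: 0.0
```

Call:
{"name": "jog_arm", "arguments": {"steps": "0 0 0 0 0;0 0 0 0 0;0 0 0 0 0;0 0 0 0 0;0 0 0 0 0;0 0 0 0 0;0 0 0 0 0"}}

```text
clock: 14.7
ee_pos: [522.8, 73.9, 210.4]
tool_rot: [2.167, 2.274, -0.0]
contact_force: [-1.5, -0.7, 5.1]
opening: 34.1
gripper_force: 30.0
```

Call:
{"name": "jog_arm", "arguments": {"steps": "0 0 0 -15 0;0 0 0 -30 0;0 0 0 -60 0;0 0 0 -90 0;0 0 0 -120 0;0 0 0 -120 0"}}

```text
clock: 15.3
ee_pos: [523.5, 74.2, 333.3]
tool_rot: [2.166, 2.271, 0.007]
contact_force: [0.5, 0.3, 0.1]
opening: 34.4
gripper_force: 30.0
```

```bash
python3 - <<'E'
from h import *
s=bot.sense();print(s['ee_pos'],yaw()[0],s['opening'],s['gripper_force'])
print(p2w('top',[(136.,233.)],17))
plan((455,371,143,93),(455,371,50,93),(455,371,19,93))
E
```

```text
[523.51637341  74.21913279 333.33466441] 92.72401798006723 34.41222120658809 29.995656948303804
[[455.03597948 401.06653405  17.        ]]
299.7 -54.3 4.3 -0.005  (dist 305)
0.0 0.0 93.0 -0.000  (dist 93)
0.0 0.0 31.0 -0.000  (dist 31)
```

Call:
{"name": "jog_arm", "arguments": {"steps": "0 300 -54 0 0;0 300 -54 0 0;0 300 -54 0 0;0 300 -54 0 0;0 300 -54 0 0;0 300 -54 0 0;0 300 -54 0 0;0 300 -54 0 0;0 300 -54 0 0"}}

```text
clock: 16.2
ee_pos: [454.7, 369.8, 329.3]
tool_rot: [2.168, 2.273, -0.003]
contact_force: [0.1, 0.3, -0.7]
opening: 34.2
gripper_force: 30.0
```

```bash
python3 - <<'E'
from h import *
s=bot.sense();print(s['ee_pos'],yaw()[0],s['opening'],s['gripper_force'])
plan((455,371,20,93))
E
```

```text
[454.71887096 369.8057385  329.34500493] 92.7085608445147 34.20925933397191 29.9954291281756
1.2 0.3 123.3 -0.005  (dist 123)
```

Call:
{"name": "jog_arm", "arguments": {"steps": "0 1 0 40 0;0 1 0 80 0;0 1 0 100 0;0 1 0 112 0;0 1 0 118 0;0 1 0 122.5 0;0 1 0 122.5 0;0 1 0 122.5 0"}}

```text
clock: 17.0
ee_pos: [454.7, 372.1, 208.5]
tool_rot: [2.168, 2.274, 0.002]
contact_force: [-0.1, 1.1, -0.6]
opening: 34.3
gripper_force: 30.0
```

Call:
{"name": "jog_arm", "arguments": {"steps": "60 0 0 0 0;60 0 0 0 0;60 0 0 0 0;60 0 0 0 0;60 0 0 0 0;60 0 0 -40 0;60 0 0 -80 0;60 0 0 -120 0;60 0 0 -160 0;60 0 0 -180 0"}}

```text
clock: 18.0
ee_pos: [454.5, 372.4, 391.1]
tool_rot: [2.167, 2.274, 0.006]
contact_force: [1.1, -0.1, -0.3]
opening: 59.6
gripper_force: 0.0
```

```bash
python3 - <<'E'
from h import *
np.set_printoptions(precision=1,suppress=True)
s=bot.sense();print(s['ee_pos'],yaw()[0],s['opening'])
P={'A':[(470,405),(528,368),(558,402),(493,447)],'B':[(655,389),(697,360),(735,420),(692,447)],'C':[(470,498),(540,527),(515,574),(452,545)],'D':[(628,503),(672,472),(708,538),(663,567)]}
for k,v in P.items():
    w=p2w('top',(np.array(v)-[400,300]+.5)/5-.5+[320,190],6)[:,:2]
    e=[w[1]-w[0]+w[2]-w[3],w[2]-w[1]+w[3]-w[0]];e.sort(key=np.linalg.norm);l=e[1]
    print(k,w.mean(0),[np.linalg.norm(x)/2 for x in e],'long',np.degrees(np.arctan2(l[1],l[0]))%180)
E
```

```text
[454.5 372.4 391.1] 92.7493960991611 59.58302859290973
A [ 529.1 -282. ] [np.float64(30.846078332045124), np.float64(49.71529174055393)] long 123.54447592397841
B [ 530.1 -403.6] [np.float64(34.25044833232337), np.float64(46.336434947933306)] long 31.424083523814517
C [ 442.1 -268.8] [np.float64(34.48544002603505), np.float64(47.97553082967838)] long 66.35328533482318
D [ 452.7 -384.2] [np.float64(35.92984494599515), np.float64(48.73974706580033)] long 27.723159277786465
```

```bash
python3 - <<'E'
from h import *
plan((490,50,190,108),(527,-281,130,122),(527,-281,2.5,122))
E
```

```text
-323.7 20.0 15.1 -0.266  (dist 325)
-326.2 -67.1 60.0 -0.244  (dist 338)
0.0 0.0 127.5 -0.000  (dist 128)
```

Call:
{"name": "jog_arm", "arguments": {"steps": "54 -323.7 20 15 -0.266;54 -323.7 20 15 -0.266;54 -323.7 20 15 -0.266;54 -323.7 20 15 -0.266;54 -323.7 20 15 -0.266;54 -323.7 20 15 -0.266;54 -323.7 20 15 -0.266"}}

```text
clock: 18.7
ee_pos: [489.7, 45.3, 372.3]
tool_rot: [1.852, 2.537, -0.003]
contact_force: [0.6, -0.5, 0.2]
opening: 54.2
gripper_force: 0.0
```

Call:
{"name": "jog_arm", "arguments": {"steps": "54 -326.2 -67.1 60 -0.244;54 -326.2 -67.1 60 -0.244;54 -326.2 -67.1 60 -0.244;54 -326.2 -67.1 60 -0.244;54 -326.2 -67.1 60 -0.244;54 -326.2 -67.1 60 -0.244;54 -326.2 -67.1 60 -0.244;54 -326.2 -67.1 60 -0.244;54 -326.2 -67.1 60 -0.244"}}

```text
clock: 19.6
ee_pos: [526.5, -282.0, 312.2]
tool_rot: [-1.526, -2.745, -0.001]
contact_force: [0.4, 0.5, -0.1]
opening: 53.8
gripper_force: 0.0
```

```bash
python3 - <<'E'
from h import *
s=bot.sense();print(s['ee_pos'],yaw()[0],s['opening'])
plan((527,-281,2.5,122))
im=cv2.cvtColor(snap('side','side4.png'),cv2.COLOR_RGB2BGR)
snap('top','top4.png')
t=cv2.cvtColor(cv2.imread('pics/top4.png'),cv2.COLOR_BGR2RGB)[:,:,::-1]
c=lambda i,f:cv2.convertScaleAbs(cv2.resize(i,f,interpolation=cv2.INTER_CUBIC),alpha=1.4)
a=np.zeros((600,800,3),np.uint8)
a[:400]=c(im[210:320,210:430],(800,400))
a[400:,:400]=c(t[200:270,70:210],(400,200))
cv2.imwrite('pics/c4.png',a)
E
```

```text
[ 526.48520247 -281.9852669   312.16536582] 121.85724874135809 53.79890318482266
0.6 1.0 123.7 -0.002  (dist 124)
```

View pics/c4.png

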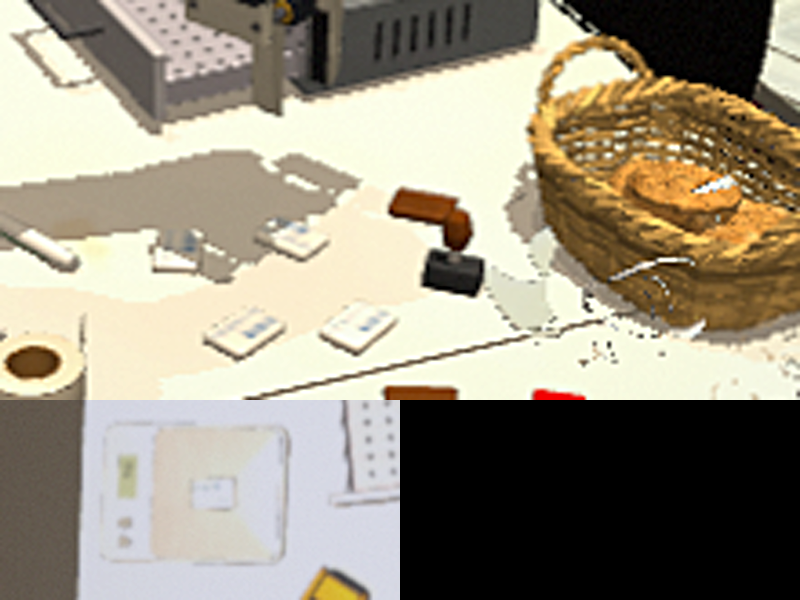

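The dry packet lies flat in the middle of the plate, at crop (213,493). All four spent packets are where they were, so I'll take packet A.

Call:
{"name": "jog_arm", "arguments": {"steps": "54 0 1 40 0;54 0 1 80 0;54 0 1 100 0;54 0 1 112 0;54 0 1 119 0;54 0 1 123 0;54 0 1 123 0;54 0 1 123 0"}}

```text
clock: 20.5
ee_pos: [528.0, -280.8, 190.6]
tool_rot: [1.523, 2.746, 0.0]
contact_force: [-0.2, 0.5, 0.0]
opening: 54.1
gripper_force: 0.0
```

Call:
{"name": "jog_arm", "arguments": {"steps": "0 0 0 0 0;0 0 0 0 0;0 0 0 0 0;0 0 0 0 0;0 0 0 0 0;0 0 0 0 0;0 0 0 0 0"}}

```text
clock: 21.2
ee_pos: [527.7, -281.0, 190.0]
tool_rot: [1.524, 2.747, -0.001]
contact_force: [-0.7, -0.1, 6.4]
opening: 34.2
gripper_force: 30.0
```

Call:
{"name": "jog_arm", "arguments": {"steps": "0 0 0 -15 0;0 0 0 -40 0;0 0 0 -80 0;0 0 0 -120 0;0 0 0 -150 0;0 0 0 -150 0"}}

```text
clock: 21.8
ee_pos: [528.6, -280.7, 344.6]
tool_rot: [1.521, 2.742, 0.001]
contact_force: [-0.4, -0.2, 0.0]
opening: 34.1
gripper_force: 30.0
```

```bash
cat >> h.py <<'E'
F=np.array([599.5,77.5]);_a=np.radians(5.9);X=np.array([np.cos(_a),np.sin(_a)]);Y=np.array([-X[1],X[0]])
fl=F-80*X
E
python3 - <<'E'
from h import *
s=bot.sense();print(s['ee_pos'],yaw()[0],s['opening'],s['gripper_force'])
g=fl+8*X-105*Y;print(g)
plan((*g,150,95.9),(*g,27,95.9))
E
```

```text
[ 528.59118103 -280.66022038  344.58106243] 121.96809624079526 34.111093637822265 29.996615666896105
[538.67461353 -34.34485845]
203.6 139.0 8.6 0.455  (dist 247)
0.0 0.0 123.0 -0.000  (dist 123)
```

Call:
{"name": "jog_arm", "arguments": {"steps": "0 203.6 139 8 0.455;0 203.6 139 8 0.455;0 203.6 139 8 0.455;0 203.6 139 8 0.455;0 203.6 139 8 0.455;0 203.6 139 8 0.455;0 203.6 139 8 0.455;0 203.6 139 8 0.455"}}

```text
clock: 22.6
ee_pos: [537.6, -35.5, 331.5]
tool_rot: [-2.105, -2.332, 0.002]
contact_force: [-0.6, 0.0, 0.2]
opening: 34.1
gripper_force: 30.0
```

```bash
python3 - <<'E'
from h import *
s=bot.sense();print(s['ee_pos'],yaw()[0],s['opening'],s['gripper_force'])
g=fl+8*X-105*Y
plan((*g,27,95.9)); plan((528.5,-403,160,31),start=(*g,140,95.9))
E
```

```text
[537.60712055 -35.50463939 331.47015865] 95.8457056025241 34.06947524865717 29.9964394653216
1.0 1.2 118.5 -0.001  (dist 118)
-365.7 -48.0 -20.0 1.133  (dist 369)
```

Call:
{"name": "jog_arm", "arguments": {"steps": "0 0 1 40 0;0 0 1 80 0;0 0 1 95 0;0 0 1 106 0;0 0 1 113 0;0 0 1 118 0;0 0 1 118 0;0 0 1 118 0"}}

```text
clock: 23.4
ee_pos: [539.0, -34.5, 214.3]
tool_rot: [2.104, 2.332, 0.001]
contact_force: [0.1, -0.4, -0.0]
opening: 33.8
gripper_force: 30.0
```

Call:
{"name": "jog_arm", "arguments": {"steps": "54 0 0 0 0;54 0 0 0 0;54 0 0 0 0;54 0 0 0 0;54 0 0 -30 0;54 0 0 -60 0;54 0 0 -90 0;54 0 0 -120 0;54 0 0 -140 0;54 0 0 -140 0"}}

```text
clock: 24.4
ee_pos: [539.3, -34.3, 356.3]
tool_rot: [2.102, 2.33, 0.004]
contact_force: [0.1, -0.5, 0.2]
opening: 54.0
gripper_force: 0.0
```

Call:
{"name": "jog_arm", "arguments": {"steps": "54 -366 -48 0 1.133;54 -366 -48 0 1.133;54 -366 -48 0 1.133;54 -366 -48 0 1.133;54 -366 -48 0 1.133;54 -366 -48 0 1.133;54 -366 -48 0 1.133;54 -366 -48 0 1.133;54 -366 -48 0 1.133;54 -366 -48 0 1.133"}}

```text
clock: 25.4
ee_pos: [528.6, -402.6, 352.5]
tool_rot: [-3.025, -0.842, 0.002]
contact_force: [0.7, 0.6, -0.6]
opening: 54.2
gripper_force: 0.0
```

```bash
python3 - <<'E'
from h import *
s=bot.sense();print(s['ee_pos'],yaw()[0],s['opening'])
plan((528.5,-403,3.5,31))
im=cv2.cvtColor(snap('side','side5.png'),cv2.COLOR_RGB2BGR)
snap('top','top5.png');t=cv2.imread('pics/top5.png')
c=lambda i,f:cv2.convertScaleAbs(cv2.resize(i,f,interpolation=cv2.INTER_CUBIC),alpha=1.4)
a=np.zeros((600,800,3),np.uint8)
a[:400]=c(im[210:320,210:430],(800,400))
a[400:,:480]=c(t[180:230,180:300],(480,200))
cv2.imwrite('pics/c5.png',a)
E
```

```text
[ 528.60858928 -402.62703633  352.47885253] 31.091440843915333 54.24904649645542
-0.3 0.3 163.0 0.002  (dist 163)
```

View pics/c5.png

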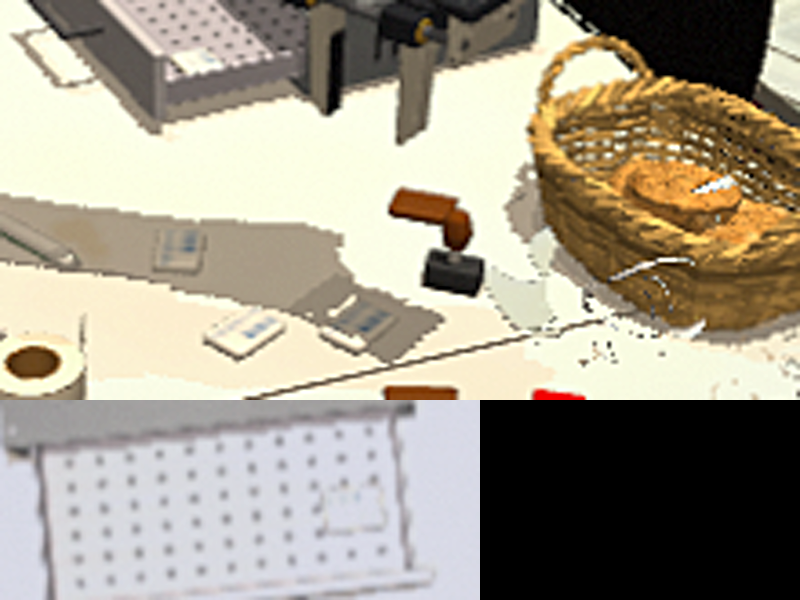

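Packet A lies flat in the drawer on the right, at crop (353,508). B, C and D are unmoved, so I'll take B.

Call:
{"name": "jog_arm", "arguments": {"steps": "54 0 0 45 0;54 0 0 90 0;54 0 0 120 0;54 0 0 140 0;54 0 0 153 0;54 0 0 162 0;54 0 0 162 0;54 0 0 162 0"}}

```text
clock: 26.3
ee_pos: [529.1, -403.3, 192.5]
tool_rot: [3.027, 0.84, 0.001]
contact_force: [0.6, -0.0, 0.1]
opening: 54.1
gripper_force: 0.0
```

Call:
{"name": "jog_arm", "arguments": {"steps": "0 0 0 0 0;0 0 0 0 0;0 0 0 0 0;0 0 0 0 0;0 0 0 0 0;0 0 0 0 0;0 0 0 0 0"}}

```text
clock: 27.0
ee_pos: [528.8, -403.5, 192.3]
tool_rot: [3.027, 0.839, 0.001]
contact_force: [-0.7, -0.7, 7.0]
opening: 33.2
gripper_force: 28.8
```

Call:
{"name": "jog_arm", "arguments": {"steps": "0 0 0 -15 0;0 0 0 -40 0;0 0 0 -80 0;0 0 0 -120 0;0 0 0 -150 0;0 0 0 -150 0"}}

```text
clock: 27.6
ee_pos: [529.5, -403.9, 347.2]
tool_rot: [3.022, 0.837, 0.008]
contact_force: [0.3, -0.7, -0.8]
opening: 32.8
gripper_force: 27.8
```

```bash
python3 - <<'E'
from h import *
s=bot.sense();print(s['ee_pos'],yaw()[0],s['opening'],s['gripper_force'])
g=fl+8*X-35*Y;print(g)
plan((*g,150,95.9),(*g,27,95.9))
E
```

```text
[ 529.46213924 -403.87737073  347.21117086] 30.9678253919008 32.789837370400654 27.79898635111749
[531.47913596  35.28433875]
227.7 -375.5 11.2 -1.133  (dist 439)
-0.0 -0.0 123.0 -0.000  (dist 123)
```

Call:
{"name": "jog_arm", "arguments": {"steps": "0 228 -375.5 5 -1.133;0 228 -375.5 5 -1.133;0 228 -375.5 5 -1.133;0 228 -375.5 5 -1.133;0 228 -375.5 5 -1.133;0 228 -375.5 5 -1.133;0 228 -375.5 5 -1.133;0 228 -375.5 5 -1.133;0 228 -375.5 5 -1.133;0 228 -375.5 5 -1.133"}}

```text
clock: 28.6
ee_pos: [530.4, 41.8, 337.0]
tool_rot: [-2.093, -2.34, -0.004]
contact_force: [-0.1, -0.1, -0.6]
opening: 33.1
gripper_force: 27.8
```

```bash
python3 - <<'E'
from h import *
s=bot.sense();print(s['ee_pos'],yaw()[0],s['opening'],s['gripper_force'],s['q'])
g=fl+8*X-35*Y
plan((*g,29,95.9)); plan((451.5,-383,160,28),start=(*g,170,95.9))
snap('side','side6.png')
E
```

```text
[530.40862628  41.8376207  337.02749258] 96.37579103249502 33.05703943442696 27.80056632589549 [ 0.16976965  0.50440174 -0.49694023  2.08338872  0.39016866  0.6419754
 -0.48008558]
-6.6 0.3 122.0 0.008  (dist 122)
-407.8 -122.6 10.0 1.185  (dist 426)
```

Call:
{"name": "jog_arm", "arguments": {"steps": "0 0 0 40 0;0 0 0 80 0;0 0 0 98 0;0 0 0 110 0;0 0 0 117 0;0 0 0 121 0;0 0 0 121 0;0 0 0 121 0"}}

```text
clock: 29.45
ee_pos: [531.1, 35.8, 216.4]
tool_rot: [2.104, 2.332, 0.001]
contact_force: [-0.2, -0.7, -0.7]
opening: 32.9
gripper_force: 27.8
```

Call:
{"name": "jog_arm", "arguments": {"steps": "54 0 0 0 0;54 0 0 0 0;54 0 0 0 0;54 0 0 0 0;54 0 0 -30 0;54 0 0 -60 0;54 0 0 -90 0;54 0 0 -120 0;54 0 0 -140 0;54 0 0 -140 0"}}

```text
clock: 30.45
ee_pos: [531.3, 36.0, 358.2]
tool_rot: [2.103, 2.33, 0.005]
contact_force: [0.1, -0.4, -0.4]
opening: 54.1
gripper_force: 0.0
```

Call:
{"name": "jog_arm", "arguments": {"steps": "54 -408 -122.6 0 1.185;54 -408 -122.6 0 1.185;54 -408 -122.6 0 1.185;54 -408 -122.6 0 1.185;54 -408 -122.6 0 1.185;54 -408 -122.6 0 1.185;54 -408 -122.6 0 1.185;54 -408 -122.6 0 1.185;54 -408 -122.6 0 1.185;54 -408 -122.6 0 1.185"}}

```text
clock: 31.45
ee_pos: [448.9, -386.6, 354.4]
tool_rot: [3.05, 0.751, -0.004]
contact_force: [0.1, -0.3, -0.6]
opening: 54.0
gripper_force: 0.0
```

```bash
python3 - <<'E'
from h import *
im=cv2.cvtColor(snap('side','side7.png'),cv2.COLOR_RGB2BGR)
s=bot.sense();print(s['ee_pos'],yaw()[0],s['opening'])
plan((451.5,-383,3.5,28))
snap('top','top7.png');t=cv2.imread('pics/top7.png')
c=lambda i,f:cv2.convertScaleAbs(cv2.resize(i,f,interpolation=cv2.INTER_CUBIC),alpha=1.4)
a=np.zeros((600,800,3),np.uint8)
a[:400]=c(im[210:320,210:430],(800,400))
a[400:,:480]=c(t[180:230,180:300],(480,200))
cv2.imwrite('pics/c7.png',a)
E
```

```text
[ 449.82285195 -383.99000722  354.4260481 ] 27.828231001816455 53.99393885808307
1.9 -0.1 164.9 -0.003  (dist 165)
```

View pics/c7.png

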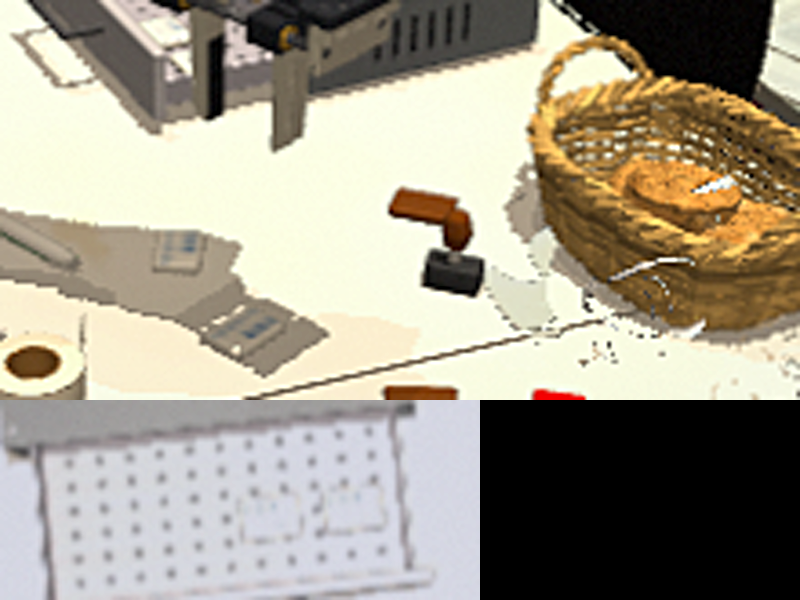

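Two packets lie flat side by side in the drawer, at crop (270,515) and (353,508). C and D are unmoved, so I'll take D.

Call:
{"name": "jog_arm", "arguments": {"steps": "54 1 0 45 0;54 1 0 90 0;54 1 0 120 0;54 1 0 140 0;54 1 0 155 0;54 1 0 164 0;54 1 0 164 0;54 1 0 164 0"}}

```text
clock: 32.35
ee_pos: [452.1, -381.8, 192.3]
tool_rot: [3.048, 0.761, 0.001]
contact_force: [0.9, 0.4, -0.4]
opening: 53.9
gripper_force: 0.0
```

Call:
{"name": "jog_arm", "arguments": {"steps": "0 0 0 0 0;0 0 0 0 0;0 0 0 0 0;0 0 0 0 0;0 0 0 0 0;0 0 0 0 0;0 0 0 0 0"}}

```text
clock: 33.05
ee_pos: [451.8, -382.2, 192.3]
tool_rot: [3.048, 0.76, 0.001]
contact_force: [-1.2, -0.3, 7.4]
opening: 33.0
gripper_force: 29.0
```

Call:
{"name": "jog_arm", "arguments": {"steps": "0 0 0 -15 0;0 0 0 -40 0;0 0 0 -80 0;0 0 0 -120 0;0 0 0 -150 0;0 0 0 -150 0"}}

```text
clock: 33.65
ee_pos: [452.3, -382.5, 346.8]
tool_rot: [3.043, 0.758, 0.007]
contact_force: [0.2, 0.4, -1.0]
opening: 33.0
gripper_force: 27.6
```

```bash
python3 - <<'E'
from h import *
s=bot.sense();print(s['ee_pos'],yaw()[0],s['opening'],s['gripper_force'])
g=fl+8*X+35*Y;print(g)
plan((*g,150,95.9),(*g,27,95.9))
E
```

```text
[ 452.26410818 -382.49103907  346.76437662] 27.985183064586096 32.99936436105312 27.60789559688419
[524.28365838 104.91353595]
292.3 -396.6 10.8 -1.185  (dist 493)
0.0 0.0 123.0 -0.000  (dist 123)
```

Call:
{"name": "jog_arm", "arguments": {"steps": "0 292 -396.5 5 -1.185;0 292 -396.5 5 -1.185;0 292 -396.5 5 -1.185;0 292 -396.5 5 -1.185;0 292 -396.5 5 -1.185;0 292 -396.5 5 -1.185;0 292 -396.5 5 -1.185;0 292 -396.5 5 -1.185;0 292 -396.5 5 -1.185;0 292 -396.5 5 -1.185"}}

```text
clock: 34.65
ee_pos: [523.1, 107.6, 336.6]
tool_rot: [-2.102, -2.334, 0.0]
contact_force: [1.1, 0.8, -0.7]
opening: 33.0
gripper_force: 27.6
```

Call:
{"name": "jog_arm", "arguments": {"steps": "0 0 0 0 0;0 0 0 0 0;0 0 0 0 0"}}

```text
clock: 34.95
ee_pos: [523.0, 103.8, 336.4]
tool_rot: [2.105, 2.332, -0.003]
contact_force: [0.2, -0.2, -1.2]
opening: 33.1
gripper_force: 27.6
```

```bash
python3 - <<'E'
from h import *
s=bot.sense();print(s['ee_pos'],yaw()[0],s['opening'],s['gripper_force'],s['q'])
g=fl+8*X+35*Y
plan((*g,29,95.9)); plan((441,-270,160,66),start=(*g,170,95.9))
E
```

```text
[523.03987267 103.84281192 336.42414382] 95.83379745350786 33.08184320605434 27.6082575134933 [ 0.05323627  0.5074018  -0.49991747  2.08048654  0.39788554  0.64731717
 -0.61418017]
0.9 1.3 121.4 -0.001  (dist 121)
-364.4 -121.4 10.0 0.522  (dist 384)
```

Call:
{"name": "jog_arm", "arguments": {"steps": "0 0 0 40 0;0 0 0 80 0;0 0 0 98 0;0 0 0 110 0;0 0 0 117 0;0 0 0 121 0;0 0 0 121 0;0 0 0 121 0"}}

```text
clock: 35.75
ee_pos: [523.6, 105.1, 216.4]
tool_rot: [2.104, 2.332, 0.001]
contact_force: [-0.1, 1.5, 0.2]
opening: 32.9
gripper_force: 27.6
```

Call:
{"name": "jog_arm", "arguments": {"steps": "54 0 0 0 0;54 0 0 0 0;54 0 0 0 0;54 0 0 0 0;54 0 0 -30 0;54 0 0 -60 0;54 0 0 -90 0;54 0 0 -120 0;54 0 0 -140 0;54 0 0 -140 0"}}

```text
clock: 36.75
ee_pos: [523.8, 105.3, 358.2]
tool_rot: [2.103, 2.33, 0.006]
contact_force: [-0.8, 0.1, -0.3]
opening: 53.8
gripper_force: 0.0
```

Call:
{"name": "jog_arm", "arguments": {"steps": "54 -364.4 -121.4 0 0.522;54 -364.4 -121.4 0 0.522;54 -364.4 -121.4 0 0.522;54 -364.4 -121.4 0 0.522;54 -364.4 -121.4 0 0.522;54 -364.4 -121.4 0 0.522;54 -364.4 -121.4 0 0.522;54 -364.4 -121.4 0 0.522;54 -364.4 -121.4 0 0.522;54 -364.4 -121.4 0 0.522"}}

```text
clock: 37.75
ee_pos: [439.6, -270.3, 354.8]
tool_rot: [-2.635, -1.708, 0.001]
contact_force: [0.2, 1.2, -0.4]
opening: 54.3
gripper_force: 0.0
```

```bash
python3 - <<'E'
from h import *
im=cv2.cvtColor(snap('side','side8.png'),cv2.COLOR_RGB2BGR)
s=bot.sense();print(s['ee_pos'],yaw()[0],s['opening'])
plan((441,-270,3.5,66))
snap('top','top8.png');t=cv2.imread('pics/top8.png')
c=lambda i,f:cv2.convertScaleAbs(cv2.resize(i,f,interpolation=cv2.INTER_CUBIC),alpha=1.4)
a=np.zeros((600,800,3),np.uint8)
a[:400]=c(im[210:320,210:430],(800,400))
a[400:,:480]=c(t[180:230,180:300],(480,200))
cv2.imwrite('pics/c8.png',a)
E
```

```text
[ 440.01095949 -269.19127504  355.03880968] 66.00396039164212 53.93209800578629
-0.3 1.2 165.5 0.000  (dist 166)
```

View pics/c8.png

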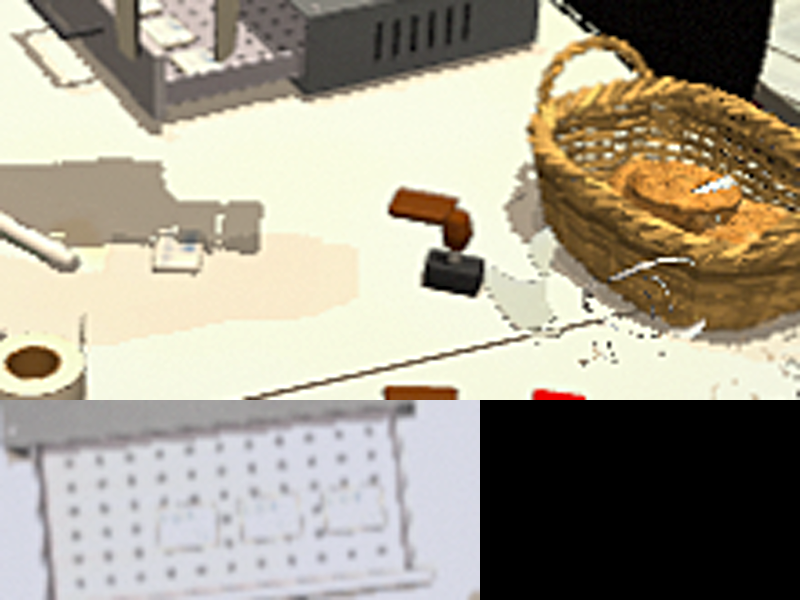

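Three packets lie flat in the drawer. C is still at crop (178,250), so I'll take it.

Call:
{"name": "jog_arm", "arguments": {"steps": "54 0 0 45 0;54 0 0 90 0;54 0 0 120 0;54 0 0 140 0;54 0 0 155 0;54 0 0 164.5 0;54 0 0 164.5 0;54 0 0 164.5 0"}}

```text
clock: 38.65
ee_pos: [440.4, -269.2, 191.5]
tool_rot: [2.634, 1.712, 0.0]
contact_force: [-0.5, 0.0, -0.4]
opening: 53.8
gripper_force: 0.0
```

Call:
{"name": "jog_arm", "arguments": {"steps": "0 0 0 0 0;0 0 0 0 0;0 0 0 0 0;0 0 0 0 0;0 0 0 0 0;0 0 0 0 0;0 0 0 0 0"}}

```text
clock: 39.35
ee_pos: [440.1, -270.0, 191.7]
tool_rot: [2.634, 1.71, 0.0]
contact_force: [-1.2, 1.1, 6.7]
opening: 33.3
gripper_force: 29.5
```

Call:
{"name": "jog_arm", "arguments": {"steps": "0 0 0 -15 0;0 0 0 -40 0;0 0 0 -80 0;0 0 0 -120 0;0 0 0 -150 0;0 0 0 -150 0"}}

```text
clock: 39.95
ee_pos: [440.6, -270.2, 344.9]
tool_rot: [2.631, 1.707, 0.004]
contact_force: [0.9, -0.4, -0.9]
opening: 33.1
gripper_force: 29.1
```

```bash
python3 - <<'E'
from h import *
s=bot.sense();print(s['ee_pos'],yaw()[0],s['opening'],s['gripper_force'])
g=fl+8*X+105*Y;print(g)
plan((*g,150,95.9),(*g,27,95.9))
E
```

```text
[ 440.57293821 -270.22351181  344.90185118] 65.9457605364439 33.09920903332417 29.097071837168187
[517.0881808  174.54273315]
437.3 -111.4 8.9 -0.523  (dist 451)
-0.0 -0.0 123.0 -0.000  (dist 123)
```

Call:
{"name": "jog_arm", "arguments": {"steps": "0 437.5 -111.5 5 -0.523;0 437.5 -111.5 5 -0.523;0 437.5 -111.5 5 -0.523;0 437.5 -111.5 5 -0.523;0 437.5 -111.5 5 -0.523;0 437.5 -111.5 5 -0.523;0 437.5 -111.5 5 -0.523;0 437.5 -111.5 5 -0.523;0 437.5 -111.5 5 -0.523;0 437.5 -111.5 5 -0.523"}}

```text
clock: 40.95
ee_pos: [516.1, 182.5, 335.9]
tool_rot: [-2.091, -2.341, -0.007]
contact_force: [-0.1, 0.8, 0.2]
opening: 33.3
gripper_force: 29.1
```

Call:
{"name": "jog_arm", "arguments": {"steps": "0 0 0 0 0;0 0 0 0 0;0 0 0 0 0"}}

```text
clock: 41.25
ee_pos: [516.2, 173.4, 335.8]
tool_rot: [2.106, 2.331, -0.002]
contact_force: [0.4, -0.5, 0.1]
opening: 32.8
gripper_force: 29.1
```

```bash
python3 - <<'E'
from h import *
s=bot.sense();print(s['ee_pos'],yaw()[0],s['opening'],s['gripper_force'],s['q'])
g=fl+8*X+105*Y
plan((*g,28.5,95.9))
E
```

```text
[516.1597665  173.38133336 335.82299522] 95.82610988989188 32.78863864824717 29.097220462281257 [-0.06670437  0.52214188 -0.51277     2.05607179  0.40962782  0.6634901
 -0.74892854]
1.1 1.0 121.3 -0.001  (dist 121)
```

Call:
{"name": "jog_arm", "arguments": {"steps": "0 0 0 40 0;0 0 0 80 0;0 0 0 98 0;0 0 0 110 0;0 0 0 117 0;0 0 0 121 0;0 0 0 121 0;0 0 0 121 0"}}

```text
clock: 42.05
ee_pos: [516.4, 175.2, 215.9]
tool_rot: [2.103, 2.333, 0.001]
contact_force: [-0.3, 0.3, 0.7]
opening: 33.2
gripper_force: 29.1
```

Call:
{"name": "jog_arm", "arguments": {"steps": "54 0 0 0 0;54 0 0 0 0;54 0 0 0 0;54 0 0 0 0;54 0 0 -30 0;54 0 0 -60 0;54 0 0 -90 0;54 0 0 -120 0;54 0 0 -140 0;54 0 0 -140 0"}}

```text
clock: 43.05
ee_pos: [516.6, 175.5, 357.8]
tool_rot: [2.102, 2.332, 0.006]
contact_force: [-0.1, 0.8, -0.6]
opening: 54.0
gripper_force: 0.0
```

Call:
{"name": "jog_arm", "arguments": {"steps": "26 150 -70 0 0;26 150 -70 0 0;26 150 -70 0 0;26 150 -70 0 0;26 150 -70 0 0;26 150 -70 0 0"}}

```text
clock: 43.65
ee_pos: [431.3, 316.4, 354.4]
tool_rot: [2.102, 2.334, -0.003]
contact_force: [0.5, -0.4, -0.0]
opening: 26.2
gripper_force: 0.0
```

```bash
python3 - <<'E'
from h import *
im=cv2.cvtColor(snap('side','side9.png'),cv2.COLOR_RGB2BGR)
s=bot.sense();print(s['ee_pos'],yaw()[0],s['opening'],s['clock'])
plan((420.5,93,140,95.9),(420.5,93,39,95.9))
snap('top','top9.png');t=cv2.imread('pics/top9.png')
c=lambda i,f:cv2.convertScaleAbs(cv2.resize(i,f,interpolation=cv2.INTER_CUBIC),alpha=1.4)
a=np.zeros((600,800,3),np.uint8)
a[:340]=c(im[180:265,190:390],(800,340))
a[340:]=c(t[185:250,80:280],(800,260))
cv2.imwrite('pics/c9.png',a)
E
```

```text
[431.76228005 315.77451216 354.51427967] 95.87403399705258 26.031523611937164 43.7
-220.5 -34.0 28.5 -0.000  (dist 225)
0.0 0.0 101.0 -0.000  (dist 101)
```

View pics/c9.png

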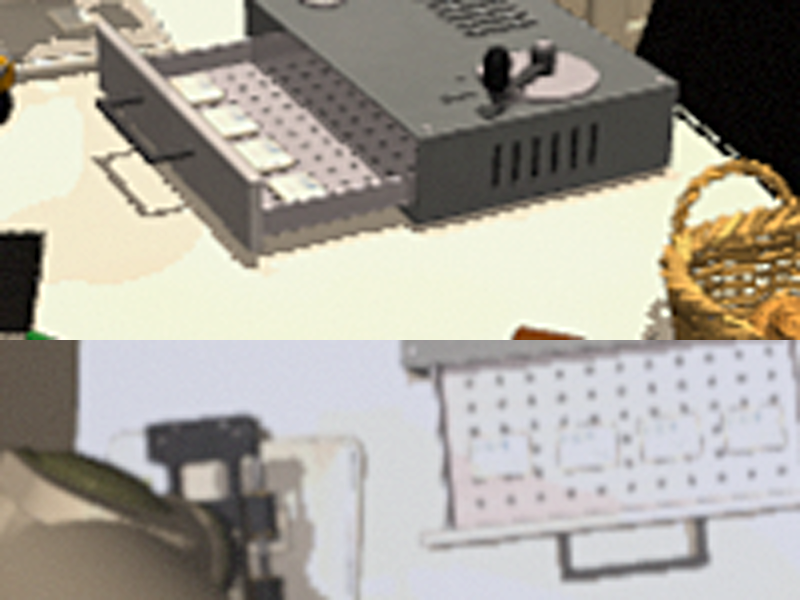

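All four spent packets lie flat in one row in the drawer. Next I'll grip the handle and push the drawer home.

Call:
{"name": "jog_arm", "arguments": {"steps": "26 -220.5 -34 20 0;26 -220.5 -34 20 0;26 -220.5 -34 20 0;26 -220.5 -34 20 0;26 -220.5 -34 20 0;26 -220.5 -34 20 0;26 -220.5 -34 20 0;26 -220.5 -34 20 0"}}

```text
clock: 44.55
ee_pos: [420.5, 94.6, 335.4]
tool_rot: [2.103, 2.334, 0.001]
contact_force: [-0.1, 0.2, -0.1]
opening: 25.8
gripper_force: 0.0
```

```bash
python3 - <<'E'
from h import *
s=bot.sense();print(s['ee_pos'],yaw()[0],s['opening'],s['clock'])
plan((421,93,39,95.9))
w=p2w('top',(np.array([(567,572),(700,565)])-[0,340]+.5)/4-.5+[80,185],60);print(w)
E
```

```text
[420.5285603   94.63747654 335.36531114] 95.94012750031813 25.753261087473 44.55
-1.7 0.3 110.4 0.001  (dist 110)
[[423.35260632 113.37661525  60.        ]
 [428.832946     7.17576243  60.        ]]
```

Call:
{"name": "jog_arm", "arguments": {"steps": "26 0 1 40 0;26 0 1 60 0;26 0 1 75 0;26 0 1 88 0;26 0 1 100 0;26 0 1 109 0;26 0 1 109 0"}}

```text
clock: 45.25
ee_pos: [421.2, 95.8, 225.3]
tool_rot: [-2.099, -2.336, 0.001]
contact_force: [-0.9, -0.0, -0.6]
opening: 26.0
gripper_force: 0.0
```

Call:
{"name": "jog_arm", "arguments": {"steps": "0 0 0 0 0;0 0 0 0 0;0 0 0 0 0;0 0 0 0 0;0 0 0 0 0"}}

```text
clock: 45.75
ee_pos: [421.1, 94.6, 226.6]
tool_rot: [2.103, 2.334, 0.002]
contact_force: [-2.3, 1.5, 5.6]
opening: 8.7
gripper_force: 30.0
```

Call:
{"name": "jog_arm", "arguments": {"steps": "0 0 8 0 0;0 0 18 0 0;0 0 30 0 0;0 0 44 0 0;0 0 58 0 0;0 0 72 0 0;0 0 86 0 0;0 0 100 0 0;0 0 112 0 0;0 0 120 0 0"}}

```text
clock: 46.75
ee_pos: [541.3, 107.5, 226.6]
tool_rot: [-2.103, -2.334, -0.003]
contact_force: [-2.3, 3.9, 6.4]
opening: 9.2
gripper_force: 30.0
```

Call:
{"name": "jog_arm", "arguments": {"steps": "0 0 4 0 0;0 0 7 0 0;0 0 9 0 0;0 0 10 0 0;0 0 11 0 0;0 0 12 0 0;0 0 12 0 0;0 0 12 0 0"}}

```text
clock: 47.55
ee_pos: [550.4, 108.8, 226.6]
tool_rot: [-2.1, -2.333, 0.004]
contact_force: [-10.3, 3.8, 13.0]
opening: 9.0
gripper_force: 30.0
```

Call:
{"name": "jog_arm", "arguments": {"steps": "26 0 -1 0 0;26 0 -1 0 0;26 0 -1 0 0;26 0 -1 0 0;26 0 -1 -40 0;26 0 -1 -80 0;26 0 -1 -120 0;26 0 -1 -160 0;26 0 -1 -160 0"}}

```text
clock: 48.45
ee_pos: [552.4, 108.5, 391.0]
tool_rot: [2.101, 2.33, 0.01]
contact_force: [0.2, 1.0, -0.9]
opening: 25.9
gripper_force: 0.0
```

```bash
python3 - <<'E'
from h import *
s=bot.sense();print(s['ee_pos'],yaw()[0],s['opening'],s['clock'])
plan((689.5,-69.5,190,36),(689.5,-69.5,112,36))
E
```

```text
[552.40629342 108.53157987 391.04529101] 95.91708941900401 25.867983363337824 48.45
-191.2 118.0 15.0 1.046  (dist 225)
0.0 -0.0 78.0 -0.000  (dist 78)
```

Call:
{"name": "jog_arm", "arguments": {"steps": "60 -191 118 10 1.046;60 -191 118 10 1.046;60 -191 118 10 1.046;60 -191 118 10 1.046;60 -191 118 10 1.046;60 -191 118 10 1.046;60 -191 118 10 1.046;60 -191 118 10 1.046;60 -191 118 10 1.046;60 -191 118 10 1.046"}}

```text
clock: 49.45
ee_pos: [688.5, -69.5, 375.9]
tool_rot: [-2.986, -0.977, 0.001]
contact_force: [0.8, -0.2, 0.6]
opening: 60.1
gripper_force: 0.0
```

```bash
python3 - <<'E'
from h import *
s=bot.sense();print(s['ee_pos'],yaw()[0],s['opening'],s['clock'])
plan((689.5,-69.5,112,36))
# arc back 0.5 rad about the pivot, rows in the tool frame (yaw 36 = lever direction)
y=np.radians(35);pv=np.array([755.5,-22])
k0=pv+80*np.array([np.cos(y+np.pi),np.sin(y+np.pi)]);print(k0)
for i in range(1,11):
    b=y-0.05*i; d=pv+80*np.array([np.cos(b+np.pi),np.sin(b+np.pi)])-k0
    print('10 %.1f %.1f 0 %.2f'%(d@[np.cos(y),np.sin(y)],d@[np.sin(y),-np.cos(y)],.05*i),end=';')
im=cv2.cvtColor(snap('side','side10.png'),cv2.COLOR_RGB2BGR);snap('top','top10.png')
E
```

```text
[688.46407382 -69.51687033 375.87688096] 36.23710211287415 60.0599305451885 49.45
0.8 0.6 77.9 0.004  (dist 78)
[689.96783646 -67.88611491]
10 0.1 -4.0 0 0.05;10 0.4 -8.0 0 0.10;10 0.9 -12.0 0 0.15;10 1.6 -15.9 0 0.20;10 2.5 -19.8 0 0.25;10 3.6 -23.6 0 0.30;10 4.9 -27.4 0 0.35;10 6.3 -31.2 0 0.40;10 8.0 -34.8 0 0.45;10 9.8 -38.4 0 0.50;
```

Call:
{"name": "jog_arm", "arguments": {"steps": "60 0 0 30 0;60 0 0 55 0;60 0 0 70 0;60 0 0 77 0;60 0 0 77 0;60 0 0 77 0"}}

```text
clock: 50.15
ee_pos: [688.9, -69.7, 300.0]
tool_rot: [2.987, 0.972, 0.002]
contact_force: [0.1, 0.1, 0.5]
opening: 60.1
gripper_force: 0.0
```

Call:
{"name": "jog_arm", "arguments": {"steps": "10 0 0 0 0;10 0 0 0 0;10 0 0 0 0;10 0 0 0 0;10 0 0 0 0;10 0 0 0 0;10 0 0 0 0;10 0 0 0 0;10 0 0 0 0"}}

```text
clock: 51.05
ee_pos: [688.5, -69.7, 299.3]
tool_rot: [2.988, 0.972, -0.0]
contact_force: [-0.8, 0.1, 2.6]
opening: 21.8
gripper_force: 30.0
```

Call:
{"name": "jog_arm", "arguments": {"steps": "10 0.1 -4 0 0.05;10 0.4 -8 0 0.1;10 0.9 -12 0 0.15;10 1.6 -15.9 0 0.2;10 2.5 -19.8 0 0.25;10 3.6 -23.6 0 0.3;10 4.9 -27.4 0 0.35;10 6.3 -31.2 0 0.4;10 8 -34.8 0 0.45;10 9.8 -38.4 0 0.5"}}

```text
clock: 52.05
ee_pos: [673.1, -33.1, 299.2]
tool_rot: [3.135, 0.199, -0.004]
contact_force: [-3.8, 0.3, 8.1]
opening: 21.3
gripper_force: 30.0
```

Call:
{"name": "jog_arm", "arguments": {"steps": "10 0 0 0 0;10 0 0 0 0;10 0 0 0 0"}}

```text
clock: 52.35
ee_pos: [673.1, -32.8, 299.2]
tool_rot: [3.135, 0.202, -0.004]
contact_force: [-5.0, 0.2, 6.1]
opening: 21.7
gripper_force: 30.0
```

```bash
python3 - <<'E'
from h import *
s=bot.sense();print(s['ee_pos'],yaw()[0],s['opening'],s['clock'])
plan((674.5,-30.8,s['ee_pos'][2]-186,5.9))
E
```

```text
[673.06838311 -32.83414403 299.24307567] 7.3737814768399845 21.681068471243663 52.35
1.7 -1.8 -0.0 0.026  (dist 2)
```

Call:
{"name": "jog_arm", "arguments": {"steps": "10 1 -1 0 0.02;10 1 -1 0 0.02;10 1 -1 0 0.02"}}

```text
clock: 52.65
ee_pos: [673.2, -31.4, 299.2]
tool_rot: [-3.137, -0.171, 0.007]
contact_force: [-8.0, 1.9, 9.2]
opening: 21.9
gripper_force: 30.0
```

Call:
{"name": "jog_arm", "arguments": {"steps": "60 0 0 0 0;60 0 0 0 0;60 0 0 0 0;60 0 0 0 0;60 0 0 0 0;60 0 0 -40 0;60 0 0 -80 0;60 0 0 -120 0;60 0 0 -150 0;60 0 0 -150 0"}}

```text
clock: 53.65
ee_pos: [675.5, -31.8, 454.2]
tool_rot: [3.137, 0.17, 0.012]
contact_force: [-0.2, 0.4, -0.3]
opening: 59.5
gripper_force: 0.0
```

Call:
{"name": "jog_arm", "arguments": {"steps": "60 -150 220 0 0;60 -150 220 0 0;60 -150 220 0 0;60 -150 220 0 0;60 -150 220 0 0;60 -150 220 0 0;60 -150 220 0 0"}}

```text
clock: 54.35
ee_pos: [547.8, -269.7, 448.5]
tool_rot: [3.137, 0.163, -0.002]
contact_force: [0.1, -0.6, -0.4]
opening: 59.9
gripper_force: 0.0
```

```bash
python3 - <<'E'
from h import *
im=cv2.cvtColor(snap('side','side11.png'),cv2.COLOR_RGB2BGR)
s=bot.sense();print(s['ee_pos'],yaw()[0],s['opening'],s['clock'])
snap('top','top11.png');t=cv2.imread('pics/top11.png')
c=lambda i,f:cv2.convertScaleAbs(cv2.resize(i,f,interpolation=cv2.INTER_CUBIC),alpha=1.4)
a=np.zeros((600,800,3),np.uint8)
a[:300]=c(im[150:255,130:410],(800,300))
a[300:]=c(t[100:265,90:310],(800,600))[:300] if 0 else cv2.resize(c(t[100:265,90:310],(400,300)),(400,300)).repeat(1,0) if 0 else np.hstack([c(t[100:200,170:304],(400,300)),c(t[195:270,85:185],(400,300))])
cv2.imwrite('pics/c11.png',a)
E
```

```text
[ 549.18778548 -267.35903927  448.62670338] 6.113546799785541 60.024843000707094 54.4
```

View pics/c11.png

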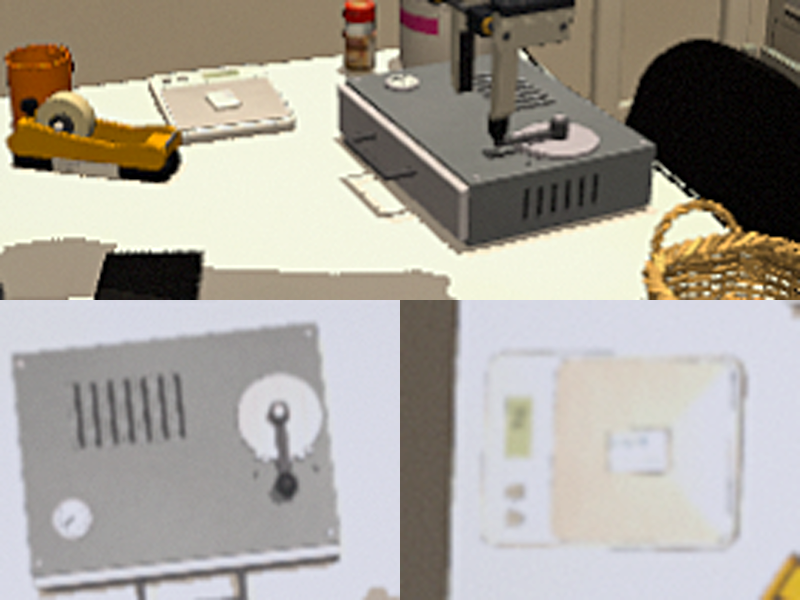

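The lever is in line with the cabinet's depth axis, with the knob at crop (286,486) and the pivot at (279,411), so it is in the middle notch. The drawer is home, the dry packet is flat on the plate, and the arm is clear.

```bash
python3 - <<'E'
from h import *
np.set_printoptions(precision=1,suppress=True)
q=lambda x,y:((x+.5)/(400/134)-.5+170,(y-300+.5)/3-.5+100)
k=p2w('top',[q(286,486)],145)[0];p=p2w('top',[q(279,411)],112)[0]
ang=np.arctan2(*(k-p)[:2][::-1])%(2*np.pi);print(k,p,'lever',ang-np.pi-np.radians(5.9)+.5)
print(workorder.finish_job())
E
```

```text
[668.7 -29.7 145. ] [754.1 -21.2 112. ] lever 0.49564406024166163
the job is handed in; nothing more can be done
None
```

The job is handed in: the dry packet is flat on the scale plate, all four spent packets lie in one layer in the drawer, the drawer is home, and the lever is in the middle notch (measured about 0.50 rad). The hand-in returned no verdict.

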